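Swap the dropper bottle behind the sample bottle

TASK

The brown dropper bottle with the green cap stands at the back of the grey spill tray, boxed in by the big white sample bottle and the measuring cylinder. First move those two onto the green mat, then stand the brown bottle in the middle of the white tile, then put the orange-capped dropper bottle into the small yellow ring the brown one left; last, put the sample bottle and the cylinder each back in the middle of the large ring it came from. Keep everything upright, and leave the white-capped dropper bottle and the timer where they are.

Things in the scene. Friction and masses are not known exactly. Their poses are not given: they have to be found in the camera images.
- sample_bottle_mid (a point): big white open plastic sample bottle with a purple band, body 70 mm in diameter up to 95 mm high, then a shoulder, and from 116 to 148 mm (its top) a round neck about 58 mm in diameter: grip it by the neck; about 60 g; its point lies on its vertical axis, half-way up; z axis up (74 mm above its foot, so the middle of the neck is 58 mm above this point)
- cylinder_mid (a point): clear plastic measuring cylinder, tube 24 mm in diameter, 152 mm high, on a hexagonal foot 46 x 52 mm and 6 mm thick; about 40 g; the tube may be gripped at any height; its point lies on its vertical axis, half-way up; z axis up (76 mm above its foot)
- brown_mid (a point): brown dropper bottle with a green cap, body 28 mm in diameter up to 48 mm, cap 17 mm in diameter above it, 69 mm high in all; about 35 g; its point lies on its vertical axis, half-way up; z axis up (34.5 mm above its foot)
- orange_mid (a point): white dropper bottle with an orange cap, body 28 mm in diameter up to 52 mm, cap 17 mm in diameter above it, 74 mm high in all; about 35 g; its point lies on its vertical axis, half-way up; z axis up (37 mm above its foot)
- white_mid (a point): cream dropper bottle with a white cap, 28 mm in diameter, 64 mm high, a bystander to be left alone; its point lies on its vertical axis, half-way up; z axis up (32 mm above its foot)
- tray: grey spill tray, fixed, 145 mm along its x, 190 mm along its y, floor 4 mm thick, rim 12 mm high; origin at the centre of its underside, x to its back, z up. Flat yellow rings on its floor: a small one (38 mm outside) at x +35, y 0 mm, where the brown bottle starts; two large ones (78 mm) at x -15, y +48 and -48 mm, for sample bottle and cylinder, either way round
- mat: green mat fixed to the worktop, 120 mm along its x axis, 210 mm along its y axis, 3 mm thick; origin at the centre of its underside. It has room for the sample bottle and the cylinder side by side along y, 100 mm apart
- tile: white square ceramic tile fixed to the worktop, 100 x 100 mm, 7 mm thick; origin at the centre of its underside
- timer: loose white bench timer with a small screen lying on its back, 62 x 66 x 20 mm, a bystander; origin at the centre of its underside
Things that resemble listed ones, but are neither listed nor needed, are in the scene too. Of the things that look like the tile, take the one that is nearest to the robot's base at the start.

How it is judged:
By the outcome, as a careful person would: the job done as asked, in the order asked, and still so for the second after the job is handed in, with the robot touching nothing.
It also fails if it takes over 141 s, if anything falls off the work surface, if the arm or the gripper's body presses on something with over 40 N, if the wrist force passes 120 N, or if a joint passes its speed limit or range.

ROBOT

A 6-joint arm with a two-finger parallel gripper is mounted at the origin on a cart in front of the work surface, level with it; the furniture and walls round the work are solid. World frame = base frame: x ahead of the robot, y to its left, z up, the work surface at z = 0. Lengths are in m, angles in rad, forces in N, time in s.
With the tool pointing down it reaches from about 0.375 to 0.9 m from the base axis. Payload 3.1 kg.
Tool frame: the origin (TCP) lies on the mounting face of the last link; the fingertips stand 182 mm ahead of it and the grasp point (between the pads) lies 164 mm ahead of it; z points along the fingers, y is the direction in which the jaws open and shut (so a half turn about z gives the same grasp; the last joint's range is limited). The gripper opens to 87 mm and grips with 3 to 60 N. Pads are 19 mm wide; open, the fingers measure 117 mm over their backs; the gripper's body (75 mm by 190 mm) begins 51 mm behind the grasp point.
Start: joints at [1.161, 0.527, 1.433, -0, 1.181, -0.178], TCP at [0.144, 0.608, 0.405] pointing down, gripper open.
Joint ranges: [-3.08, 3.08], [-0.75, 2.2], [0.22, 2.44], [-1.43, 4.57], [0, 2.65], [-2.85, 2.85]. Speed limits (rad/s): [2.79, 2.79, 3.14, 3.14, 3.14, 3.14].

INTERFACE

Orientations are given as a unit quaternion [x, y, z, w].
In Python, from rig import robot, camera, camera_model gives the robot as it stands.
- The arm moves only by the tool drive_tool, never from a script. Its argument "plan" is a list that holds one entry, the list of rows, each a list of 6 numbers: the shift along the world's x, y, z in units of 2.5 cm (1.0 is 2.5 cm), then the turn, a rotation vector about the world's x, y, z in units of 6 degrees (1.0 is 6 degrees). A call has 1 to 8 rows; each row shifts and turns the commanded pose from where the row before left it; what a row does not reach is not made up. A row lasts 1/8 s, in which the tool goes at most 62.5 mm and 10.7 degrees, less where a joint would pass 70% of its speed; a pose out of reach is approached as far as the arm can. A call with a number of a shift or a turn outside -1 to 1 is refused whole. A call with a gripper value outside its range is refused whole. "grip" is the closure, from 0 (fully open) to 1 (shut), set as the call begins (left out, the last holds). The fingers move at their own pace and stop on an object; "force" is the grip in N (left out, the last holds). Time passes only in rows, so rows that do not move let the fingers close. It gives the time, the measured TCP pose, the force and the opening at its end, in the units of the state.
- robot.get_obs(): the state, without advancing time (a new reading comes with each control period).
- camera(name): name is "side" or "top"; returns the picture (480x640x3 uint8, red, green, blue); there is no depth.
- camera_model(name): a dict with "K" (3x3 intrinsics, pixels), "world_to_cam" (4x4, takes a point from world to camera coordinates). Camera axes: x right, y up, looking along -z (the intrinsics and any distortion apply to the point x, -y, -z); pixel columns grow to the right and rows downward; lengths in m; the calibration is good to about 2 mm. A picture is of the moment at which its call begins. camera_model takes no time and is no camera call.
- robot.hand_in(): hands the job in, once; it reports no verdict.
The state is a dict: "time": time; "q": joint angles; "joint_velocities": joint speeds; "joint_torque": joint torques, N m; "position": TCP position; "tool_rot": TCP orientation; "ft_force": force on the tool from outside, world axes, zero at the start; "moment": the same for the moment, N m; "grip_width": finger opening in m.
Only numpy, scipy, OpenCV 4.12 (cv2) and the standard library are available. Lean on these libraries where they do the work, as an engineer would, in place of code of your own. Each camera call takes 0.05 s, during which the arm holds its last target.

## Working session

There is one attempt and no reset: what is moved stays moved. The work goes in short steps, Python scripts to look and compute and a tool call to move; the robot and the scene stay as the last step left them, time stands still between calls to the robot, and variables do not carry over. Pictures are saved under pics/ and viewed, and the job is handed in when it is done.

Besides the shell and the picture viewer there is one more tool, called after ">>>" as a command line: name --argument value ..., lists and objects as JSON in quotes. drive_tool: Moves the arm, as the interface text tells. Shifts and turns lie within -1 to 1; 1 stands for 2.5 cm of shift or 6 degrees of turn. Its arguments: {"type":"object","properties":{"plan":{"type":"array","items":{"type":"array","items":{"type":"array","items":{"type":"number","minimum":-1,"maximum":1}}}},"grip":{"type":"number"},"force":{"type":"number"}},"required":["plan"]}

```bash
ls; mkdir -p pics; python3 - <<'E'
from rig import robot, camera, camera_model
import cv2
for n in("side","top"):
    cv2.imwrite(f"pics/{n}0.png",camera(n)[:,:,::-1]); m=camera_model(n); print(n,m)
print(robot.get_obs())
E
```

```text
pics
side {'K': array([[617.21247679,   0.        , 322.09819494],
       [  0.        , 617.21247679, 230.0644073 ],
       [  0.        ,   0.        ,   1.        ]]), 'world_to_cam': array([[ 0.99789136,  0.06433126,  0.00862102, -0.52691862],
       [-0.04362461,  0.56640879,  0.822969  , -0.00965673],
       [ 0.04805961, -0.82160974,  0.56802087, -1.39880409],
       [ 0.        ,  0.        ,  0.        ,  1.        ]])}
top {'K': array([[593.32415041,   0.        , 328.62002687],
       [  0.        , 593.32415041, 244.27297008],
       [  0.        ,   0.        ,   1.        ]]), 'world_to_cam': array([[ 0.02353328, -0.99970522, -0.00597194, -0.06880257],
       [ 0.99801168,  0.02314319,  0.05862661, -0.52462145],
       [-0.05847112, -0.00733974,  0.99826212, -1.2846501 ],
       [ 0.        ,  0.        ,  0.        ,  1.        ]])}
{'time': 0.1, 'q': array([ 1.16051383e+00,  5.28323925e-01,  1.43377300e+00, -1.52393597e-05,
        1.18143074e+00, -1.78510188e-01]), 'joint_velocities': array([ 0.00069654, -0.00066303, -0.00430702, -0.00035512, -0.00042575,
        0.0004245 ]), 'joint_torque': array([-1.05602192e-04, -4.40987742e+01, -1.77149767e+01,  6.34575030e-02,
        5.34261914e-02, -6.09836593e-05]), 'position': array([0.14341425, 0.60799579, 0.40389981]), 'tool_rot': array([ 1.15624012e-01,  9.93292581e-01, -9.27922836e-04, -2.73989315e-04]), 'ft_force': array([ 0.4720153 , -0.57335614, -0.20293211]), 'moment': array([ 0.00428076,  0.00827833, -0.05799732]), 'grip_width': 0.08731467876461757}
```

View pics/side0.png

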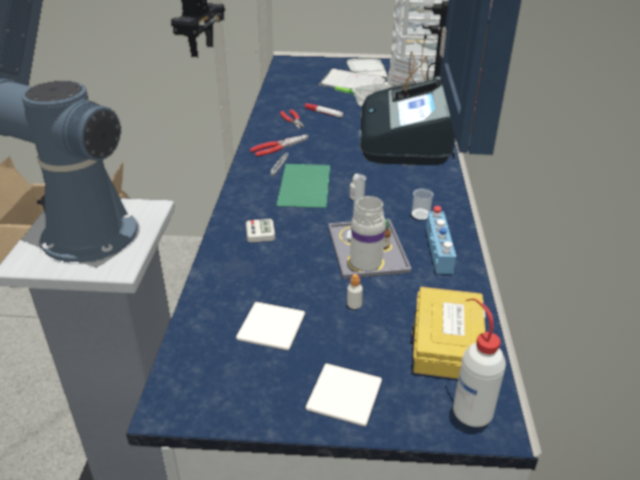

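View pics/top0.png

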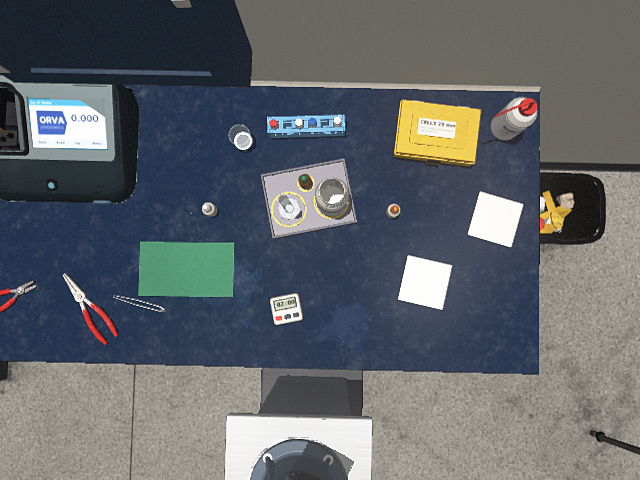

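The top picture shows the tray at (308,198), with the brown bottle at (305,182), the cylinder at (289,207) and the sample bottle at (333,197). It also shows the orange-capped bottle at (393,211), the white-capped bottle at (209,209), the mat at (187,270), the timer at (286,309) and two tiles.

Things that could be mistaken for a target, by top pixel:
- **Tile:** (425,282) or (495,219). I choose (425,282) because it is nearer the base.
- **Cylinder:** the beaker at (240,137) is not it.
- **Sample bottle:** the wash bottle at (515,118) is not it.
- **Droppers:** orange cap at (393,211), white cap at (209,209), green cap at (305,182).

```bash
cat > h.py <<'E'
import numpy as np, cv2
from rig import robot, camera, camera_model
def ray(n,uv):
    m=camera_model(n);K=m["K"];T=m["world_to_cam"];R=T[:3,:3];t=T[:3,3]
    p=np.linalg.inv(K)@np.array([uv[0],uv[1],1.]); d=R.T@np.array([p[0],-p[1],-p[2]]); return -R.T@t,d
def atz(n,uv,z):
    c,d=ray(n,uv); return (c+d*(z-c[2])/d[2])[:2]
def proj(n,P):
    m=camera_model(n);K=m["K"];T=m["world_to_cam"]; c=T[:3,:3]@np.array(P,float)+T[:3,3]
    p=K@np.array([c[0],-c[1],-c[2]]); return p[:2]/p[2]
def crop(n,out,x0,y0,w,h,s,img=None):
    img=camera(n) if img is None else img
    cv2.imwrite(out,cv2.resize(img[y0:y0+h,x0:x0+w,::-1],None,fx=s,fy=s,interpolation=cv2.INTER_CUBIC)); return img
E
python3 - <<'E'
from h import *
im=cv2.imread("pics/top0.png")[:,:,::-1]; crop("top","pics/c1.png",250,145,160,110,5,im)
im=cv2.imread("pics/side0.png")[:,:,::-1]; crop("side","pics/c2.png",310,170,120,150,4,im)
E
```

```text
(no output)
```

View pics/c1.png

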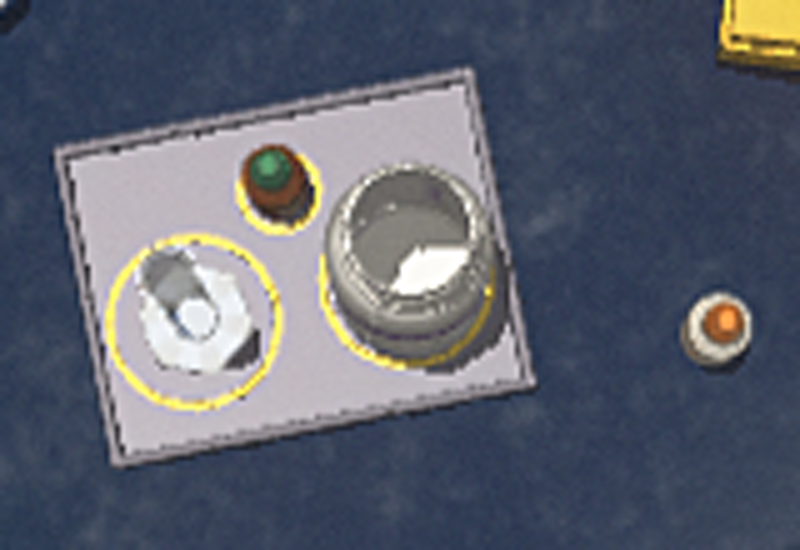

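View pics/c2.png

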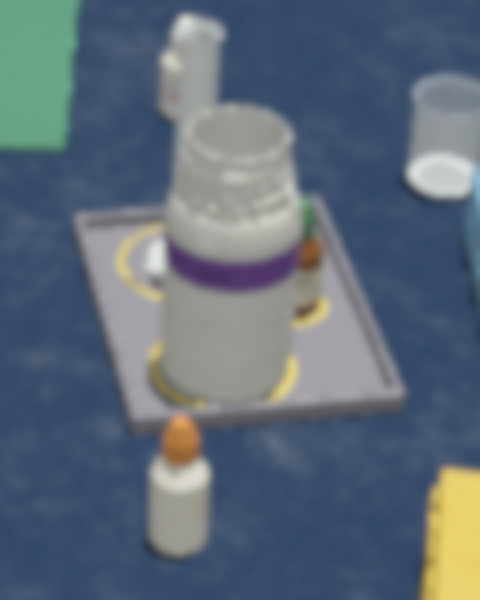

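```bash
python3 - <<'E'
from h import *
c=lambda x,y:(250+x/5,145+y/5)
P=lambda n,v:print(n,np.round(v,4))
for n in("side","top"): P("cam",ray(n,(0,0))[0])
pts=[c(60,150),c(470,72),c(532,383),c(118,462)]
t=[atz("top",p,.012) for p in pts]; 
for a in t:P("tray",a)
tc=np.mean(t,0); P("traycentre",tc)
ex=(t[0]+t[1]-t[2]-t[3]); yaw=np.arctan2(ex[1],ex[0]); ey=(t[0]+t[3]-t[1]-t[2]); P("yaw",[yaw,np.arctan2(-ey[0],ey[1])])
P("dims",[np.linalg.norm(ex)/2,np.linalg.norm(ey)/2])
R=np.array([[np.cos(yaw),-np.sin(yaw)],[np.sin(yaw),np.cos(yaw)]])
for q in[(.035,0),(-.015,.048),(-.015,-.048)]: P("ring",tc+R@q)
P("ringpx L",atz("top",c(195,322),.004));P("ringpx small",atz("top",c(280,190),.004))
P("sample neck",atz("top",c(411,237),.152))
P("cyl foot",atz("top",c(203,322),.010))
P("cyl top? ",atz("top",c(160,265),.156)); P("cyl bottom in",atz("top",c(197,318),.006))
P("brown cap",atz("top",c(270,170),.073))
P("orange cap",atz("top",c(723,323),.074))
P("orange sh",atz("top",c(720,332),.052))
im=cv2.imread("pics/top0.png")
g=(im[:,:,1].astype(int)>im[:,:,2]+30)&(im[:,:,1]>im[:,:,0]+10)&(im[:,:,1]>80)
w=(im.min(2)>215)
for n,mask,x0,y0,x1,y1,z in [("mat",g,120,220,260,320,.003),("tile",w,385,240,465,325,.007),("tile2",w,460,180,535,260,.007)]:
    m=np.zeros(mask.shape,np.uint8); m[y0:y1,x0:x1]=mask[y0:y1,x0:x1]
    r=cv2.minAreaRect(cv2.findNonZero(m)); b=[atz("top",p,z) for p in cv2.boxPoints(r)]
    P(n,np.mean(b,0)); P(" corners",np.array(b)); print(r)
P("timer",atz("top",(286,309),.02));P("white",atz("top",(208.5,208),.064));P("beaker",atz("top",(239,133),.07))
E
```

```text
cam [ 0.5926 -1.1099  0.807 ]
cam [ 0.4501 -0.0661  1.3128]
tray [0.6764 0.0945]
tray [ 0.7153 -0.0861]
tray [ 0.5777 -0.1164]
tray [0.5386 0.0648]
traycentre [ 0.627  -0.0108]
yaw [0.2145 0.2122]
dims [0.1409 0.1851]
ring [ 0.6612 -0.0034]
ring [0.6021 0.0329]
ring [ 0.6225 -0.0609]
ringpx L [0.6022 0.0332]
ringpx small [ 0.662  -0.0029]
sample neck [ 0.6206 -0.0622]
cyl foot [0.6016 0.0293]
cyl top?  [0.6067 0.0361]
cyl bottom in [0.6037 0.0323]
brown cap [ 0.6592 -0.0018]
orange cap [ 0.5987 -0.1936]
orange sh [ 0.5974 -0.1946]
mat [0.4505 0.2634]
 corners [[0.3741 0.373 ]
 [0.5217 0.3793]
 [0.527  0.1531]
 [0.3794 0.1483]]
((183.0, 275.5), (102.0, 67.0), -0.0)
tile [ 0.4483 -0.2687]
 corners [[ 0.4097 -0.21  ]
 [ 0.5066 -0.2304]
 [ 0.4869 -0.3275]
 [ 0.3901 -0.3068]]
((424.46563720703125, 282.15130615234375), (45.21070098876953, 45.12205123901367), 12.804265975952148)
tile2 [ 0.5909 -0.4221]
 corners [[ 0.5556 -0.3612]
 [ 0.6514 -0.3874]
 [ 0.6261 -0.4832]
 [ 0.5305 -0.4567]]
((494.98114013671875, 219.06602478027344), (45.054256439208984, 44.64217758178711), 15.945395469665527)
timer [0.383  0.0326]
white [0.5943 0.1993]
beaker [0.7551 0.1389]
```

```bash
python3 - <<'E'
from h import *
P=lambda n,v:print(n,np.round(v,4))
b=[atz("top",p,.003) for p in [(140,242),(234,243),(233,297),(138.5,295.5)]]; P("mat",np.mean(b,0)); P("",np.array(b))
t={n:cv2.imread(f"pics/{n}0.png") for n in("side","top")}
S=6
big={n:cv2.resize(t[n],None,fx=S,fy=S,interpolation=cv2.INTER_CUBIC) for n in t}
def circ(xy,z,r,col):
    for n in big:
        pts=np.array([proj(n,(xy[0]+r*np.cos(a),xy[1]+r*np.sin(a),z)) for a in np.linspace(0,6.3,60)])
        cv2.polylines(big[n],[np.int32((pts+.5)*S)],True,col,1)
cy=(.603,.0325)
circ(cy,.156,.012,(0,0,255));circ(cy,.010,.012,(0,0,255));circ(cy,.010,.026,(0,255,255))
s=(.6206,-.0622); circ(s,.152,.029,(255,0,0));circ(s,.004,.035,(255,0,0));circ(s,.099,.035,(255,0,0))
br=(.6605,-.0025); circ(br,.073,.0085,(0,255,0));circ(br,.004,.014,(0,255,0));circ(br,.052,.014,(0,255,0))
o=(.598,-.194); circ(o,.074,.0085,(255,0,255));circ(o,0,.014,(255,0,255));circ(o,.052,.014,(255,0,255))
w=(.594,.199);circ(w,.064,.008,(255,255,0));circ(w,0,.014,(255,255,0))
cv2.imwrite("pics/o1.png",big["top"][150*S:245*S,255*S:385*S]); cv2.imwrite("pics/o2.png",big["side"][168*S:268*S,320*S:425*S])
cv2.imwrite("pics/o3.png",np.hstack([big["top"][190*S:230*S,375*S:415*S],big["top"][190*S:230*S,190*S:230*S],big["side"][270*S:310*S,335*S:375*S]]))
E
```

```text
mat [0.4641 0.2565]
 [[0.5222 0.3616]
 [0.5248 0.153 ]
 [0.4056 0.1513]
 [0.404  0.3599]]
```

View pics/o1.png

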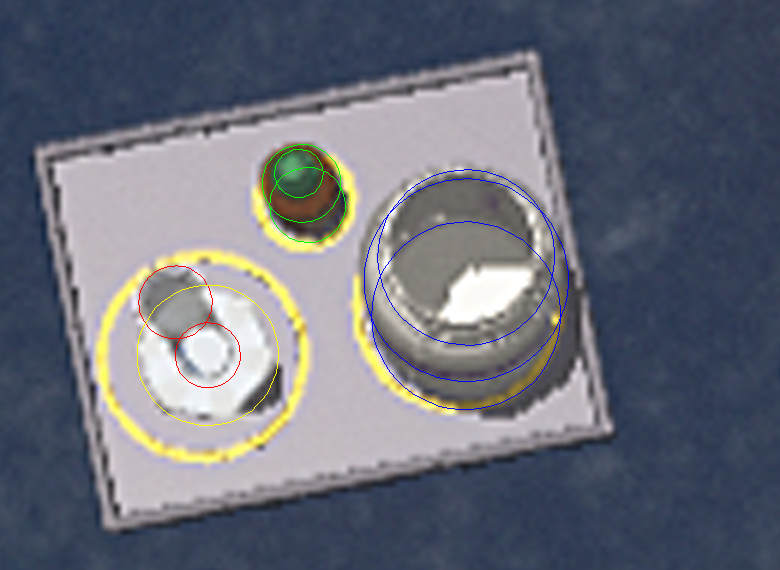

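View pics/o2.png

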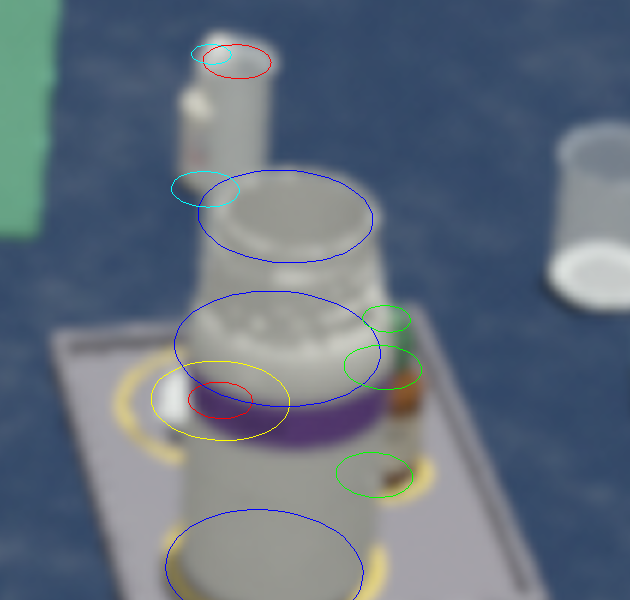

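View pics/o3.png

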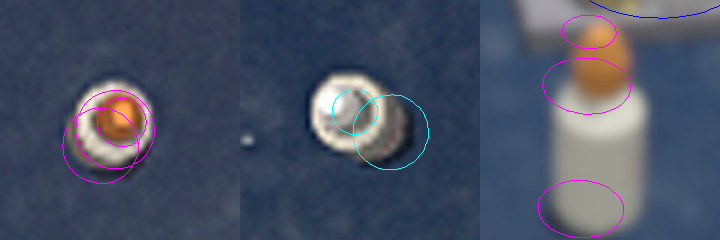

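```bash
python3 - <<'E'
from h import *
S=4
side=cv2.resize(cv2.imread("pics/side0.png"),None,fx=S,fy=S,interpolation=cv2.INTER_CUBIC)
top=cv2.resize(cv2.imread("pics/top0.png"),None,fx=S,fy=S,interpolation=cv2.INTER_CUBIC)
tc=np.array([.627,-.0108]);a=.213;R=np.array([[np.cos(a),-np.sin(a)],[np.sin(a),np.cos(a)]])
def poly(p,z,col):
    for n,I in(("side",side),("top",top)):
        cv2.polylines(I,[np.int32((np.array([proj(n,(*q,z)) for q in p])+.5)*S)],True,col,1)
poly([tc+R@q for q in[(.0725,.095),(.0725,-.095),(-.0725,-.095),(-.0725,.095)]],.012,(0,0,255))
poly([[ 0.4097,-0.21],[0.5066,-0.2304],[0.4869,-0.3275],[0.3901,-0.3068]],.007,(0,0,255))
poly([[.5222,.3616],[.5248,.153],[.4056,.1513],[.404,.3599]],.003,(0,0,255))
cv2.imwrite("pics/o4.png",side[155*S:355*S,230*S:430*S]);cv2.imwrite("pics/o5.png",top[150*S:300*S,250*S:450*S])
E
```

```text
(no output)
```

View pics/o4.png

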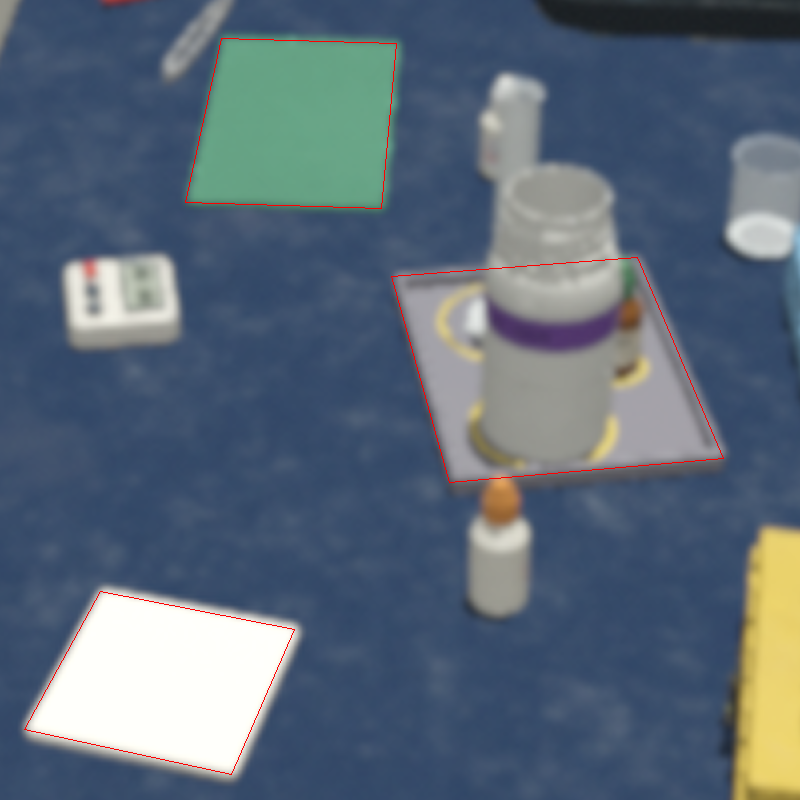

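View pics/o5.png

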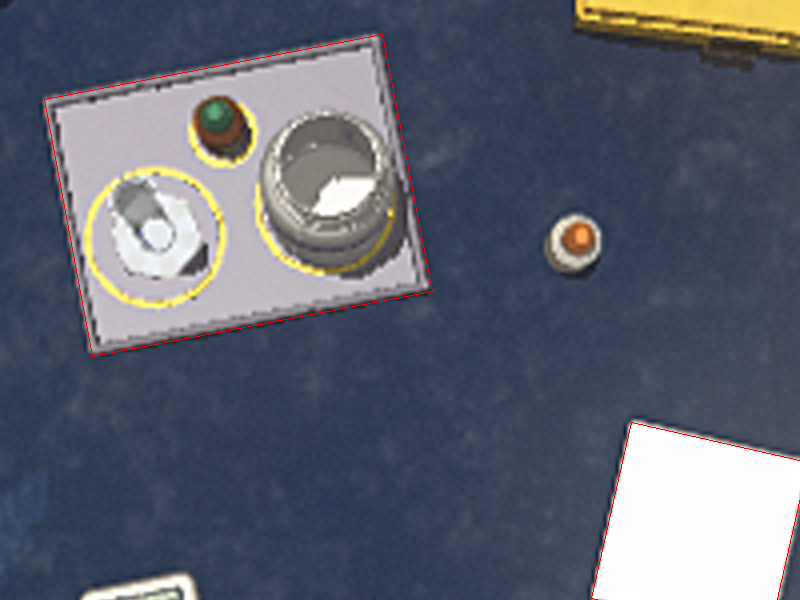

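>>> drive_tool --plan '[[[0.8,-1,0,0,0,-0.9],[0.8,-1,0,0,0,-0.9],[0.8,-1,0,0,0,-0.9],[0.8,-1,0,0,0,-0.9],[0.8,-1,0,0,0,-0.9],[0.8,-1,0,0,0,-0.9],[0.8,-1,0,0,0,-0.9],[0.8,-1,0,0,0,-0.9]]]' --grip 0

```text
time: 1.1
position: [0.304, 0.4073, 0.4044]
tool_rot: [0.475, 0.88, -0.0, -0.0]
ft_force: [-1.1, 0.7, 0.6]
grip_width: 0.087
```

>>> drive_tool --plan '[[[0.8,-1,0,0,0,-0.9],[0.8,-1,0,0,0,-0.9],[0.8,-1,0,0,0,-0.9],[0.8,-1,0,0,0,-0.9],[0.8,-1,0,0,0,0],[0.8,-1,0,0,0,0],[0.8,-1,0,0,0,0],[0.8,-1,0,0,0,0]]]'

```text
time: 2.1
position: [0.464, 0.2073, 0.4044]
tool_rot: [0.63, 0.777, -0.0, -0.0]
ft_force: [-0.2, -0.1, -0.8]
grip_width: 0.0871
```

>>> drive_tool --plan '[[[0.8,-1,0,0,0,0],[0.8,-1,0,0,0,0],[0.8,-1,0,0,0,0],[0.8,-1,0,0,0,0],[0.8,-1,0,0,0,0],[0.8,-1,0,0,0,0],[0.8,-0.97,0,0,0,0],[0,0,-0.8,0,0,0]]]'

```text
time: 3.1
position: [0.6056, 0.0319, 0.3856]
tool_rot: [0.631, 0.776, 0.001, 0.002]
ft_force: [-1.0, -0.1, 0.3]
grip_width: 0.0874
```

```bash
python3 - <<'E'
from h import *
i=crop("top","pics/t1.png",250,145,160,110,5); j=crop("side","pics/s1.png",310,120,130,150,4); print(robot.get_obs()["position"])
E
```

```text
[0.60283562 0.03347997 0.38225032]
```

View pics/s1.png

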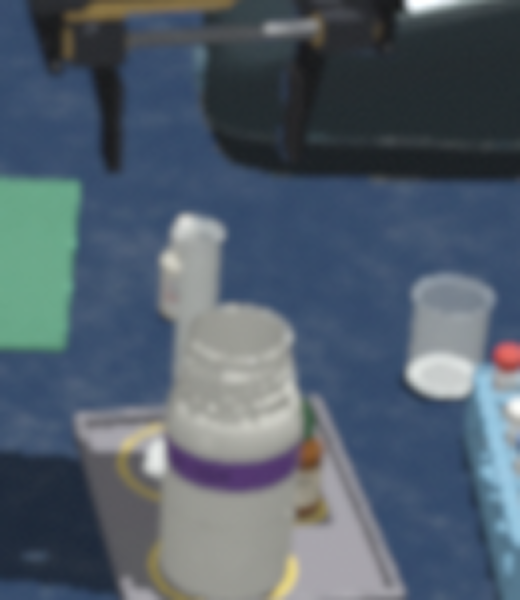

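The side picture shows the open jaws centred at crop x≈200, directly above the cylinder tube, also at x≈200. I'm descending.

>>> drive_tool --plan '[[[0,0,-1,0,0,0],[0,0,-1,0,0,0],[0,0,-1,0,0,0],[0,0,-0.96,0,0,0],[0,0,0,0,0,0]]]'

```text
time: 3.82
position: [0.6026, 0.0345, 0.2843]
tool_rot: [0.63, 0.777, -0.001, -0.002]
ft_force: [-1.2, 0.3, 0.2]
grip_width: 0.087
```

>>> drive_tool --plan '[[[0,0,0,0,0,0],[0,0,0,0,0,0],[0,0,0,0,0,0],[0,0,0,0,0,0],[0,0,0,0,0,0],[0,0,0,0,0,0]]]' --grip 1 --force 12

```text
time: 4.58
position: [0.6035, 0.034, 0.2858]
tool_rot: [0.63, 0.777, -0.0, -0.0]
ft_force: [-1.0, -0.4, 0.5]
grip_width: 0.0351
```

```bash
python3 - <<'E'
from h import *
j=crop("side","pics/s2.png",310,120,130,150,4); print(robot.get_obs()["position"],robot.get_obs()["grip_width"])
E
```

```text
[0.60354771 0.03399333 0.28572812] 0.030961312799451735
```

View pics/s2.png

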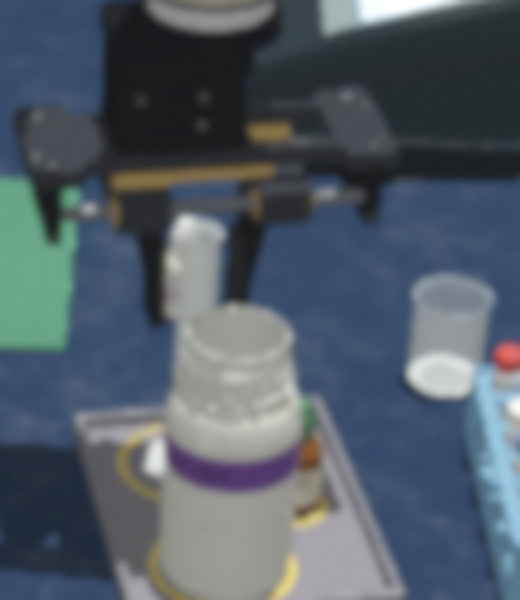

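>>> drive_tool --plan '[[[0,0,0,0,0,0],[0,0,0,0,0,0],[0,0,0,0,0,0],[0,0,0,0,0,0]]]'

```text
time: 5.12
position: [0.6035, 0.034, 0.2857]
tool_rot: [0.63, 0.777, -0.0, -0.0]
ft_force: [0.5, -1.3, -0.3]
grip_width: 0.0239
```

>>> drive_tool --plan '[[[0,0,0.5,0,0,0],[0,0,1,0,0,0],[0,0,1,0,0,0],[0,0,1,0,0,0],[0,0,0.5,0,0,0],[0,0,0,0,0,0]]]'

```text
time: 5.88
position: [0.6037, 0.0341, 0.387]
tool_rot: [0.63, 0.777, 0.001, 0.001]
ft_force: [0.3, -0.3, -0.3]
grip_width: 0.0238
```

```bash
python3 - <<'E'
from h import *
j=crop("side","pics/s3.png",310,70,130,200,3);i=crop("top","pics/t3.png",250,145,160,110,5); print(robot.get_obs()["position"],robot.get_obs()["grip_width"])
E
```

```text
[0.60316733 0.03406386 0.3851349 ] 0.02383892854880105
```

View pics/s3.png

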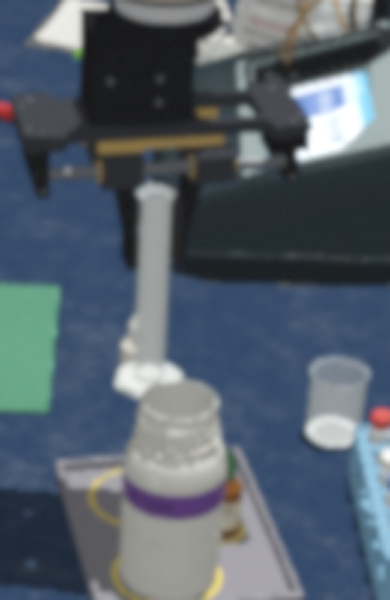

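The cylinder is held upright, foot about 0.1 m up, with a grip width of 23.8 mm. I'm moving it to the mat's +y spot.

>>> drive_tool --plan '[[[-0.51,0.99,0,0,0,0],[-0.51,0.99,0,0,0,0],[-0.51,0.99,0,0,0,0],[-0.51,0.99,0,0,0,0],[-0.51,0.99,0,0,0,0],[-0.51,0.99,0,0,0,0],[-0.51,0.99,0,0,0,0],[-0.51,0.99,0,0,0,0]]]'

```text
time: 6.98
position: [0.5008, 0.2327, 0.3844]
tool_rot: [0.63, 0.777, -0.001, -0.001]
ft_force: [-0.2, -0.1, -0.4]
grip_width: 0.0239
```

>>> drive_tool --plan '[[[-0.51,0.99,0,0,0,0],[-0.51,0.99,0,0,0,0],[-0.52,0.99,0,0,0,0],[0,0,-0.8,0,0,0],[0,0,-1,0,0,0],[0,0,-1,0,0,0],[0,0,-0.8,0,0,0],[0,0,0,0,0,0]]]'

```text
time: 7.98
position: [0.4621, 0.3059, 0.2933]
tool_rot: [0.63, 0.777, -0.003, -0.002]
ft_force: [-0.5, 0.1, -0.3]
grip_width: 0.024
```

>>> drive_tool --plan '[[[0,0,-0.2,0,0,0],[0,0,-0.2,0,0,0],[0,0,-0.02,0,0,0],[0,0,0,0,0,0]]]'

```text
time: 8.48
position: [0.4631, 0.3063, 0.2856]
tool_rot: [0.63, 0.777, 0.0, 0.0]
ft_force: [0.5, -0.0, -0.4]
grip_width: 0.0239
```

>>> drive_tool --plan '[[[0,0,-0.04,0,0,0],[0,0,0,0,0,0]]]'

```text
time: 8.72
position: [0.4633, 0.3064, 0.2847]
tool_rot: [0.63, 0.777, 0.0, 0.0]
ft_force: [-0.2, 0.0, 2.1]
grip_width: 0.0234
```

>>> drive_tool --plan '[[[0,0,0,0,0,0],[0,0,0,0,0,0],[0,0,0,0,0,0],[0,0,0,0,0,0],[0,0,0,0,0,0],[0,0,0,0,0,0]]]' --grip 0

```text
time: 9.48
position: [0.463, 0.3063, 0.2842]
tool_rot: [0.63, 0.777, -0.0, -0.0]
ft_force: [0.3, -0.7, -0.4]
grip_width: 0.0761
```

>>> drive_tool --plan '[[[0,0,0.5,0,0,0],[0,0,1,0,0,0],[0,0,1,0,0,0],[0,0,1,0,0,0],[0,0,0.5,0,0,0]]]'

```text
time: 10.1
position: [0.4633, 0.3064, 0.3864]
tool_rot: [0.63, 0.777, 0.001, 0.001]
ft_force: [1.0, -0.9, -1.2]
grip_width: 0.0868
```

```bash
python3 - <<'E'
from h import *
j=crop("side","pics/s4.png",250,70,160,200,3); print(robot.get_obs()["position"],robot.get_obs()["grip_width"])
E
```

```text
[0.46348784 0.30652006 0.38731958] 0.08680484232512459
```

View pics/s4.png

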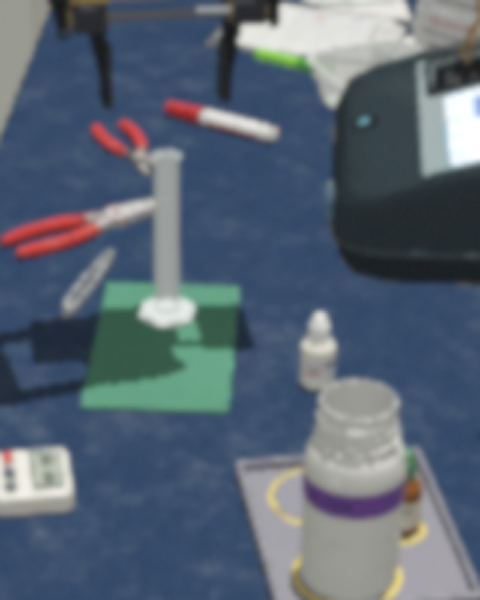

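The cylinder stands upright on the mat. Next is the sample bottle.

>>> drive_tool --plan '[[[0.42,-0.98,0,0,0,0],[0.42,-0.98,0,0,0,0],[0.42,-0.98,0,0,0,0],[0.42,-0.98,0,0,0,0],[0.42,-0.98,0,0,0,0],[0.42,-0.98,0,0,0,0],[0.42,-0.98,0,0,0,0],[0.42,-0.98,0,0,0,0]]]'

```text
time: 11.15
position: [0.5471, 0.1094, 0.3836]
tool_rot: [0.63, 0.777, -0.0, -0.001]
ft_force: [-0.4, 0.3, -0.3]
grip_width: 0.0868
```

>>> drive_tool --plan '[[[0.42,-0.98,0,0,0,0],[0.42,-0.98,0,0,0,0],[0.42,-0.98,0,0,0,0],[0.43,-0.98,0,0,0,0],[0.43,-0.98,0,0,0,0],[0.43,-0.99,0,0,0,0],[0.43,-0.99,0,0,0,0],[0,0,0,0,0,0]]]'

```text
time: 12.15
position: [0.6224, -0.064, 0.384]
tool_rot: [0.631, 0.776, 0.0, 0.0]
ft_force: [-0.1, 0.4, 0.4]
grip_width: 0.0867
```

```bash
python3 - <<'E'
from h import *
j=crop("side","pics/s5.png",310,70,130,200,3); i=crop("top","pics/t5.png",250,145,160,110,5); print(robot.get_obs()["position"],robot.get_obs()["grip_width"])
E
```

```text
[ 0.6213931  -0.06191558  0.38389512] 0.0868130077642972
```

View pics/s5.png

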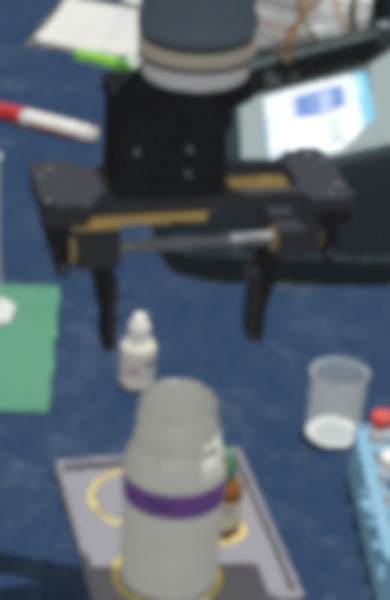

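View pics/t5.png

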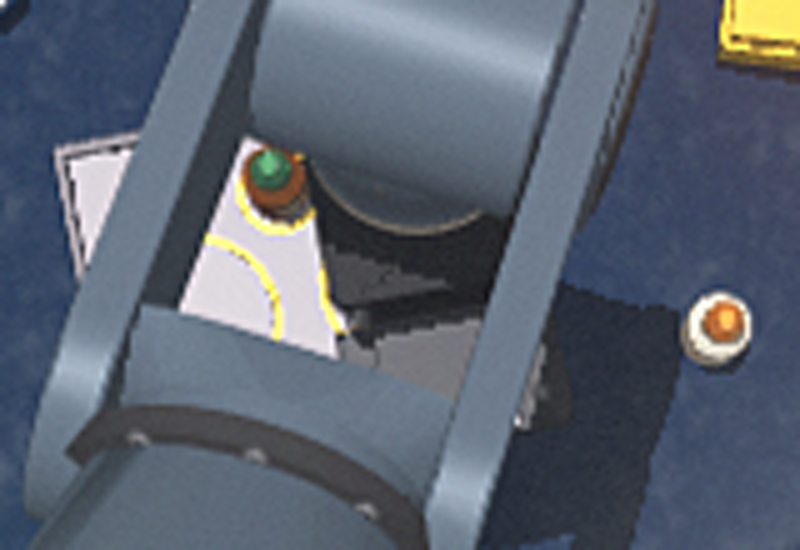

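>>> drive_tool --plan '[[[0,0,-0.6,0,0,0],[0,0,-1,0,0,0],[0,0,-1,0,0,0],[0,0,-0.6,0,0,0],[0,0,0,0,0,0]]]'

```text
time: 12.88
position: [0.6209, -0.0611, 0.3026]
tool_rot: [0.63, 0.777, -0.001, -0.002]
ft_force: [0.5, 0.0, 0.5]
grip_width: 0.0869
```

>>> drive_tool --plan '[[[0,0,0,0,0,0],[0,0,0,0,0,0],[0,0,0,0,0,0],[0,0,0,0,0,0],[0,0,0,0,0,0],[0,0,0,0,0,0],[0,0,0,0,0,0]]]' --grip 1 --force 12

```text
time: 13.75
position: [0.6218, -0.0618, 0.3047]
tool_rot: [0.63, 0.777, 0.0, 0.001]
ft_force: [0.2, -0.7, 3.7]
grip_width: 0.056
```

>>> drive_tool --plan '[[[0,0,0.5,0,0,0],[0,0,1,0,0,0],[0,0,1,0,0,0],[0,0,1,0,0,0],[0,0,0.5,0,0,0],[0,0,0,0,0,0]]]'

```text
time: 14.5
position: [0.6215, -0.0617, 0.4051]
tool_rot: [0.63, 0.777, 0.0, 0.001]
ft_force: [0.7, 0.9, -0.2]
grip_width: 0.056
```

```bash
python3 - <<'E'
from h import *
j=crop("side","pics/s6.png",310,70,130,200,3); print(robot.get_obs()["position"],robot.get_obs()["grip_width"])
E
```

```text
[ 0.62125965 -0.06165518  0.40400687] 0.05606025853969143
```

View pics/s6.png

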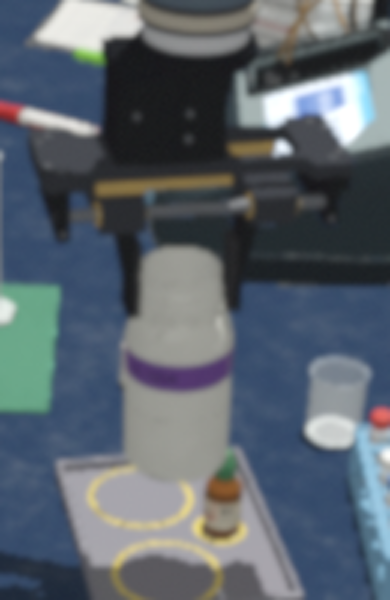

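The sample bottle is held upright at the neck, and the brown bottle is now uncovered at crop (222,505). I'm carrying the sample bottle to the mat's −y spot.

>>> drive_tool --plan '[[[-0.57,0.97,0,0,0,0],[-0.57,0.97,0,0,0,0],[-0.57,0.97,0,0,0,0],[-0.57,0.97,0,0,0,0],[-0.57,0.97,0,0,0,0],[-0.57,0.97,0,0,0,0],[-0.57,0.97,0,0,0,0],[-0.57,0.97,0,0,0,0]]]'

```text
time: 15.55
position: [0.5065, 0.1334, 0.4036]
tool_rot: [0.63, 0.777, -0.0, -0.001]
ft_force: [0.4, 0.3, -1.2]
grip_width: 0.0561
```

>>> drive_tool --plan '[[[-0.57,0.98,0,0,0,0],[-0.57,0.98,0,0,0,0],[-0.56,0.98,0,0,0,0],[0,0,-0.8,0,0,0],[0,0,-1,0,0,0],[0,0,-1,0,0,0],[0,0,-0.7,0,0,0],[0,0,0,0,0,0]]]'

```text
time: 16.55
position: [0.464, 0.2059, 0.3152]
tool_rot: [0.63, 0.777, -0.002, -0.001]
ft_force: [0.2, 0.3, -0.8]
grip_width: 0.0558
```

>>> drive_tool --plan '[[[0,0,-0.2,0,0,0],[0,0,-0.2,0,0,0],[0,0,-0.1,0,0,0],[0,0,0,0,0,0],[0,0,0,0,0,0]]]'

```text
time: 17.18
position: [0.4651, 0.2058, 0.3044]
tool_rot: [0.63, 0.777, 0.0, 0.0]
ft_force: [-0.1, -0.7, -0.7]
grip_width: 0.0561
```

>>> drive_tool --plan '[[[0,0,-0.04,0,0,0],[0,0,0,0,0,0]]]'

```text
time: 17.42
position: [0.4652, 0.2058, 0.3037]
tool_rot: [0.63, 0.777, 0.0, 0.0]
ft_force: [-0.9, 0.1, 2.5]
grip_width: 0.0561
```

>>> drive_tool --plan '[[[0,0,0,0,0,0],[0,0,0,0,0,0],[0,0,0,0,0,0],[0,0,0,0,0,0],[0,0,0,0,0,0]]]' --grip 0

```text
time: 18.05
position: [0.465, 0.2058, 0.3032]
tool_rot: [0.63, 0.777, -0.0, -0.0]
ft_force: [-0.6, -0.0, 1.1]
grip_width: 0.0863
```

>>> drive_tool --plan '[[[0,0,0.5,0,0,0],[0,0,1,0,0,0],[0,0,1,0,0,0],[0,0,0.5,0,0,0],[0,0,0,0,0,0]]]'

```text
time: 18.68
position: [0.4652, 0.2058, 0.3794]
tool_rot: [0.63, 0.777, 0.001, 0.001]
ft_force: [-0.3, -0.6, -0.6]
grip_width: 0.0868
```

```bash
python3 - <<'E'
from h import *
j=crop("side","pics/s7.png",250,110,180,200,4); print(robot.get_obs()["position"],robot.get_obs()["grip_width"])
E
```

```text
[0.46486325 0.20574587 0.37843543] 0.0868683077427716
```

View pics/s7.png

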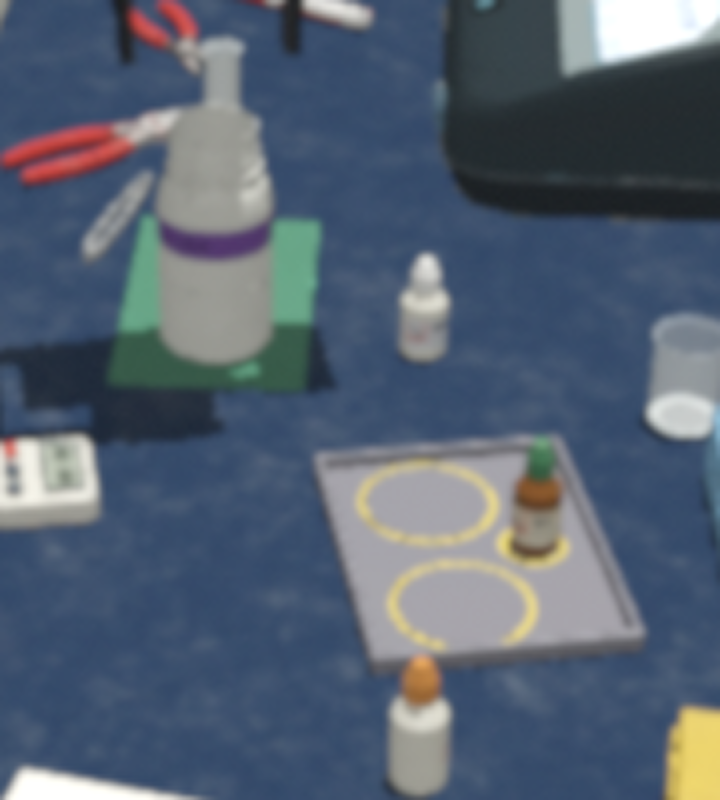

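```bash
python3 - <<'E'
from h import *
S=6
b={}
b["side"]=cv2.resize(cv2.cvtColor(camera("side"),cv2.COLOR_RGB2BGR),None,fx=S,fy=S,interpolation=cv2.INTER_CUBIC)
b["top"]=cv2.resize(cv2.cvtColor(camera("top"),cv2.COLOR_RGB2BGR),None,fx=S,fy=S,interpolation=cv2.INTER_CUBIC)
def circ(xy,z,r,col):
    for n in b:
        pts=np.array([proj(n,(xy[0]+r*np.cos(a),xy[1]+r*np.sin(a),z)) for a in np.linspace(0,6.3,60)])
        cv2.polylines(b[n],[np.int32((pts+.5)*S)],True,col,1)
br=(.6615,-.002); circ(br,.073,.0045,(0,255,0));circ(br,.004,.014,(0,255,0));circ(br,.047,.014,(0,255,0))
o=(.602,-.194); circ(o,.074,.0045,(255,0,255));circ(o,0,.014,(255,0,255));circ(o,.047,.014,(255,0,255))
C=lambda n,x,y:b[n][y*S:(y+48)*S,x*S:(x+56)*S]
cv2.imwrite("pics/o6.png",np.vstack([np.hstack([C("top",278,160),C("side",356,210)]),np.hstack([C("top",365,187),C("side",327,269)])]))
E
```

```text
(no output)
```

View pics/o6.png

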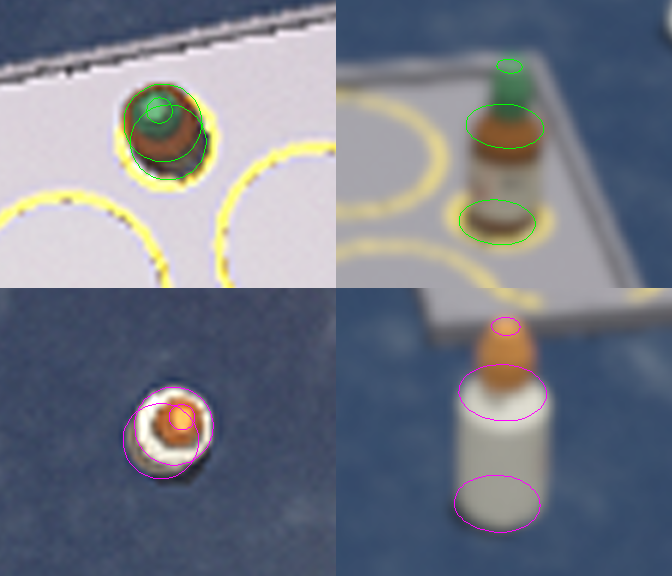

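Both images agree on brown at (0.662, −0.002) and orange at (0.603, −0.194). I'm going for the brown bottle.

>>> drive_tool --plan '[[[0.88,-0.93,0,0,0,0],[0.88,-0.93,0,0,0,0],[0.88,-0.93,0,0,0,0],[0.88,-0.93,0,0,0,0],[0.88,-0.93,0,0,0,0],[0.88,-0.93,0,0,0,0],[0.88,-0.93,0,0,0,0],[0.88,-0.93,0,0,0,0]]]'

```text
time: 19.82
position: [0.6415, 0.0189, 0.3766]
tool_rot: [0.63, 0.777, -0.001, -0.001]
ft_force: [0.3, 0.7, 1.0]
grip_width: 0.087
```

>>> drive_tool --plan '[[[0.85,-0.91,0,0,0,0],[0,0,-0.6,0,0,0],[0,0,-1,0,0,0],[0,0,-1,0,0,0],[0,0,-0.5,0,0,0],[0,0,0,0,0,0]]]'

```text
time: 20.58
position: [0.6614, -0.0022, 0.2989]
tool_rot: [0.63, 0.777, -0.001, -0.002]
ft_force: [-0.4, -0.1, 0.2]
grip_width: 0.0871
```

```bash
python3 - <<'E'
from h import *
j=crop("side","pics/s8.png",310,110,150,160,4); print(robot.get_obs()["position"],robot.get_obs()["grip_width"])
E
```

```text
[ 0.66196394 -0.00245827  0.30022346] 0.08683886602169838
```

View pics/s8.png

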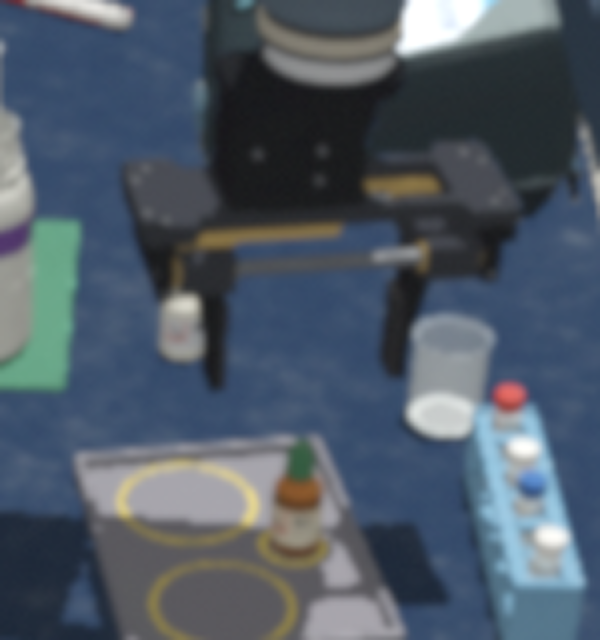

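```bash
python3 - <<'E'
from h import *
# rack front-left/right edges: top (268,137),(346,135); cap red top (273,124), side cap red top (437,208)
for z in(0,.03,.05,.07): print(z,atz("top",(268,137),z),atz("top",(346,135),z))
# triangulate red cap
A=[];B=[]
for n,uv in(("top",(273.5,124)),("side",(437,209))):
    c,d=ray(n,uv);d/=np.linalg.norm(d);M=np.eye(3)-np.outer(d,d);A.append(M);B.append(M@c)
print(np.linalg.solve(sum(A),sum(B)))
E
```

```text
0 [0.76463324 0.0851015 ] [ 0.77302991 -0.08957248]
0.03 [0.75744495 0.08164685] [ 0.76564974 -0.08903538]
0.05 [0.75265276 0.07934374] [ 0.76072962 -0.08867732]
0.07 [0.74786057 0.07704064] [ 0.75580951 -0.08831925]
[0.7791605  0.06686976 0.06392996]
```

The vial rack tops out at about 0.067 m and the gripper body will be at 0.089 m, so it clears. Descending.

>>> drive_tool --plan '[[[0,0,-0.7,0,0,0],[0,0,-1,0,0,0],[0,0,-1,0,0,0],[0,0,-0.8,0,0,0],[0,0,-0.4,0,0,0],[0,0,0,0,0,0]]]'

```text
time: 21.38
position: [0.6622, -0.003, 0.2025]
tool_rot: [0.63, 0.777, -0.0, -0.001]
ft_force: [-0.4, -0.6, 0.4]
grip_width: 0.0869
```

>>> drive_tool --plan '[[[0,0,0,0,0,0],[0,0,0,0,0,0],[0,0,0,0,0,0],[0,0,0,0,0,0],[0,0,0,0,0,0],[0,0,0,0,0,0],[0,0,0,0,0,0],[0,0,0,0,0,0]]]' --grip 1 --force 12

```text
time: 22.38
position: [0.6623, -0.003, 0.2032]
tool_rot: [0.63, 0.777, 0.0, 0.0]
ft_force: [-0.1, -1.2, 0.8]
grip_width: 0.0267
```

>>> drive_tool --plan '[[[0,0,0,0,0,0],[0,0,0.5,0,0,0],[0,0,1,0,0,0],[0,0,1,0,0,0],[0,0,1,0,0,0],[0,0,0.5,0,0,0],[0,0,0,0,0,0]]]'

```text
time: 23.25
position: [0.6625, -0.003, 0.3046]
tool_rot: [0.63, 0.777, 0.001, 0.001]
ft_force: [0.3, 0.0, -0.4]
grip_width: 0.027
```

```bash
python3 - <<'E'
from h import *
j=crop("side","pics/s9.png",310,110,150,160,4); print(robot.get_obs()["position"],robot.get_obs()["grip_width"])
E
```

```text
[ 0.66212109 -0.00297782  0.30341093] 0.026686060201199558
```

View pics/s9.png

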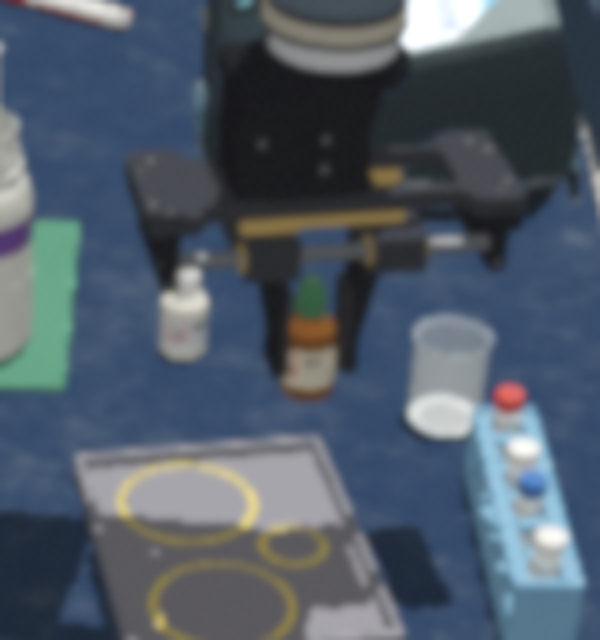

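The brown bottle is held upright and the small ring is empty. Off to the tile.

>>> drive_tool --plan '[[[-0.78,-0.97,0,0,0,0],[-0.78,-0.97,0,0,0,0],[-0.78,-0.97,0,0,0,0],[-0.78,-0.97,0,0,0,0],[-0.78,-0.97,0,0,0,0],[-0.78,-0.97,0,0,0,0],[-0.78,-0.97,0,0,0,0],[-0.78,-0.97,0,0,0,0]]]'

```text
time: 24.3
position: [0.5052, -0.1975, 0.302]
tool_rot: [0.63, 0.777, -0.0, -0.001]
ft_force: [-0.1, -0.9, -0.8]
grip_width: 0.0265
```

>>> drive_tool --plan '[[[-0.78,-0.97,0,0,0,0],[-0.77,-0.97,0,0,0,0],[-0.77,-0.93,0,0,0,0],[0,0,-0.8,0,0,0],[0,0,-1,0,0,0],[0,0,-1,0,0,0],[0,0,-0.6,0,0,0],[0,0,0,0,0,0]]]'

```text
time: 25.3
position: [0.4479, -0.2684, 0.2168]
tool_rot: [0.63, 0.777, 0.0, -0.002]
ft_force: [0.1, -0.3, -1.6]
grip_width: 0.0269
```

>>> drive_tool --plan '[[[0,0,-0.2,0,0,0],[0,0,-0.2,0,0,0],[0,0,0,0,0,0]]]'

```text
time: 25.68
position: [0.4483, -0.2687, 0.2084]
tool_rot: [0.63, 0.777, -0.0, 0.0]
ft_force: [0.0, -0.6, -0.2]
grip_width: 0.0265
```

>>> drive_tool --plan '[[[0,0,-0.06,0,0,0],[0,0,-0.04,0,0,0],[0,0,0,0,0,0]]]'

```text
time: 26.05
position: [0.4484, -0.2688, 0.2061]
tool_rot: [0.63, 0.777, -0.0, 0.0]
ft_force: [-1.2, 1.0, 3.2]
grip_width: 0.027
```

```bash
python3 - <<'E'
from h import *
j=crop("side","pics/s10.png",220,250,120,110,5); o=robot.get_obs();print(o["position"],o["grip_width"],o["ft_force"])
E
```

```text
[ 0.448374   -0.26878746  0.2061402 ] 0.02667163338558592 [-0.94017856  0.3373619   2.6577415 ]
```

View pics/s10.png

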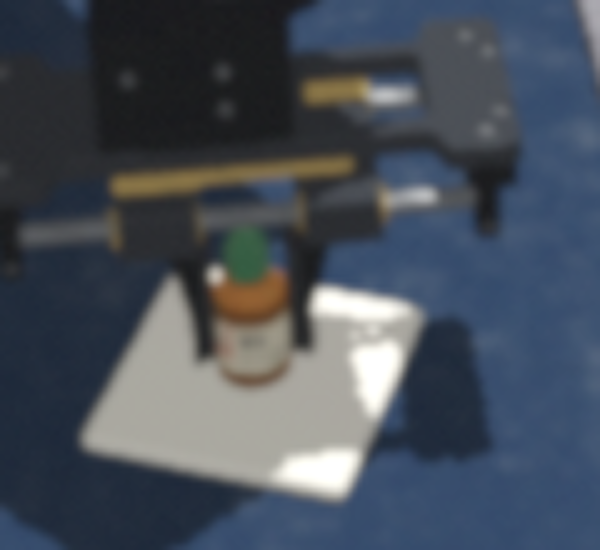

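>>> drive_tool --plan '[[[0,0,0,0,0,0],[0,0,0,0,0,0],[0,0,0,0,0,0],[0,0,0,0,0,0],[0,0,0,0,0,0],[0,0,0,0,0,0]]]' --grip 0

```text
time: 26.85
position: [0.4483, -0.2688, 0.2057]
tool_rot: [0.63, 0.777, -0.0, -0.0]
ft_force: [-0.1, 0.3, 0.2]
grip_width: 0.0791
```

>>> drive_tool --plan '[[[0,0,0.5,0,0,0],[0,0,1,0,0,0],[0,0,1,0,0,0],[0,0,1,0,0,0],[0,0,0.5,0,0,0],[0,0,0,0,0,0]]]'

```text
time: 27.6
position: [0.4484, -0.2688, 0.3068]
tool_rot: [0.63, 0.777, -0.0, 0.001]
ft_force: [-0.4, -0.3, 0.3]
grip_width: 0.0868
```

```bash
python3 - <<'E'
from h import *
j=crop("side","pics/s11.png",220,230,160,130,5); o=robot.get_obs();print(o["position"],o["grip_width"],o["ft_force"])
E
```

```text
[ 0.44817947 -0.26863037  0.30596674] 0.08687238442082873 [ 0.19255969  0.22305306 -0.11223199]
```

View pics/s11.png

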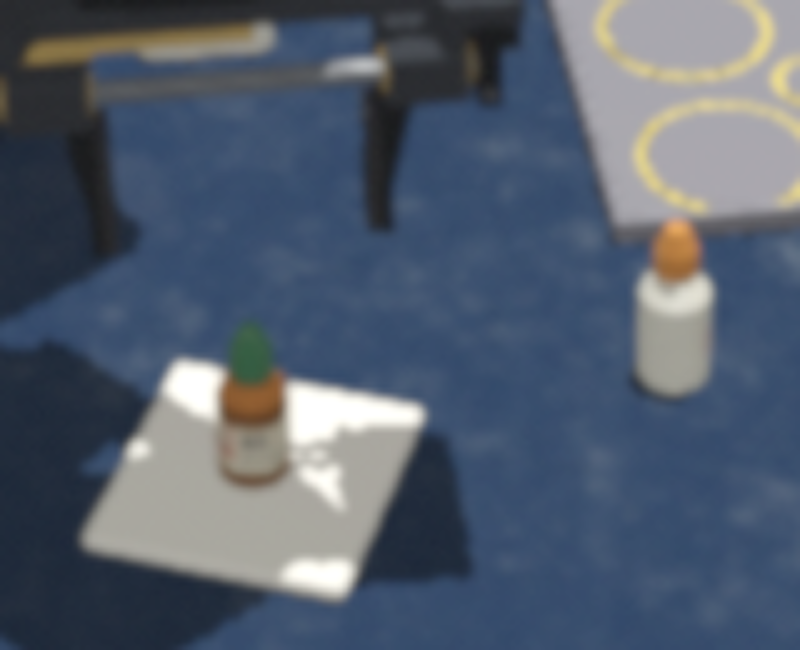

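The brown bottle stands in the middle of the tile. Next is the orange bottle.

>>> drive_tool --plan '[[[0.88,0.43,0,0,0,0],[0.88,0.43,0,0,0,0],[0.88,0.43,0,0,0,0],[0.88,0.43,0,0,0,0],[0.88,0.43,0,0,0,0],[0.88,0.42,0,0,0,0],[0.91,0.42,0,0,0,0],[0,0,0,0,0,0]]]'

```text
time: 28.65
position: [0.6038, -0.1931, 0.3042]
tool_rot: [0.629, 0.777, -0.0, -0.001]
ft_force: [-0.9, 0.4, 1.1]
grip_width: 0.0868
```

>>> drive_tool --plan '[[[0,0,-0.6,0,0,0],[0,0,0,0,0,0],[0,0,0,0,0,0]]]'

```text
time: 29.02
position: [0.6024, -0.1944, 0.2902]
tool_rot: [0.63, 0.776, -0.0, -0.001]
ft_force: [-0.4, -0.2, 0.5]
grip_width: 0.0866
```

```bash
python3 - <<'E'
from h import *
j=crop("side","pics/s12.png",290,200,140,120,5); o=robot.get_obs();print(o["position"],o["grip_width"],o["ft_force"])
E
```

```text
[ 0.60261631 -0.19443864  0.29063289] 0.08686691847339817 [ 0.05081278  0.06405554 -0.77815828]
```

View pics/s12.png

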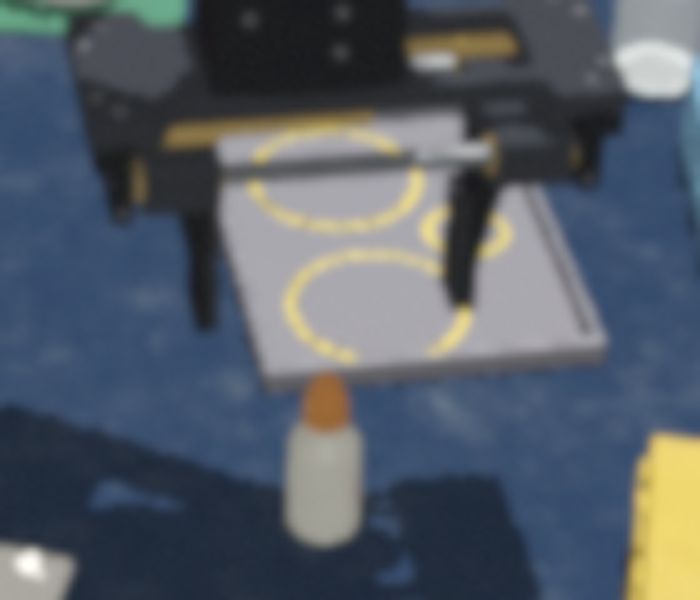

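>>> drive_tool --plan '[[[0,0,-0.7,0,0,0],[0,0,-1,0,0,0],[0,0,-1,0,0,0],[0,0,-0.6,0,0,0],[0,0,-0.32,0,0,0],[0,0,0,0,0,0]]]'

```text
time: 29.82
position: [0.603, -0.194, 0.1998]
tool_rot: [0.63, 0.777, -0.0, -0.0]
ft_force: [-0.1, 0.0, -0.5]
grip_width: 0.0871
```

>>> drive_tool --plan '[[[0,0,0,0,0,0],[0,0,0,0,0,0],[0,0,0,0,0,0],[0,0,0,0,0,0],[0,0,0,0,0,0],[0,0,0,0,0,0],[0,0,0,0,0,0],[0,0,0,0,0,0]]]' --grip 1 --force 12

```text
time: 30.82
position: [0.603, -0.194, 0.2002]
tool_rot: [0.63, 0.777, -0.0, -0.0]
ft_force: [0.4, -0.1, 0.0]
grip_width: 0.0271
```

>>> drive_tool --plan '[[[0,0,0,0,0,0],[0,0,0.5,0,0,0],[0,0,1,0,0,0],[0,0,1,0,0,0],[0,0,1,0,0,0],[0,0,0.5,0,0,0],[0,0,0,0,0,0]]]'

```text
time: 31.7
position: [0.6032, -0.1941, 0.3015]
tool_rot: [0.63, 0.777, 0.0, 0.001]
ft_force: [0.0, 0.0, -1.3]
grip_width: 0.0272
```

```bash
python3 - <<'E'
from h import *
j=crop("side","pics/s13.png",290,180,140,120,5);crop("top","pics/t13.png",250,150,170,120,4); o=robot.get_obs();print(o["position"],o["grip_width"],o["ft_force"])
E
```

```text
[ 0.6026924  -0.19380965  0.29966608] 0.026464898036168867 [-0.10314579 -0.29530121 -0.13543523]
```

View pics/s13.png

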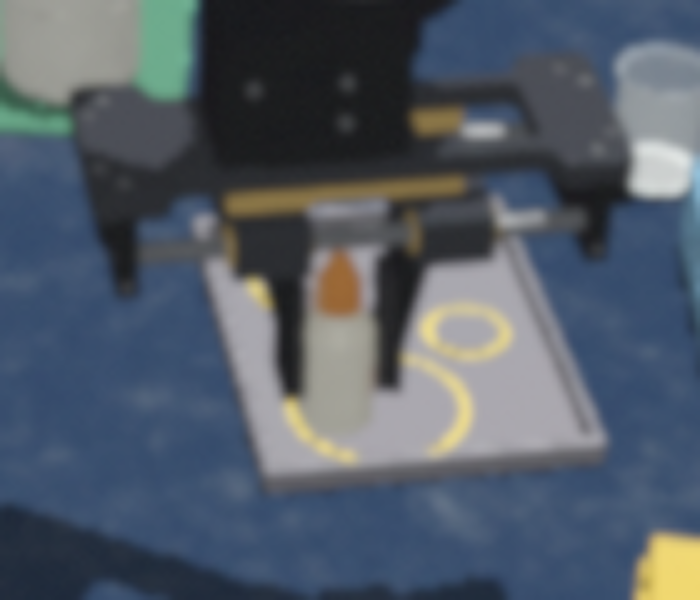

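View pics/t13.png

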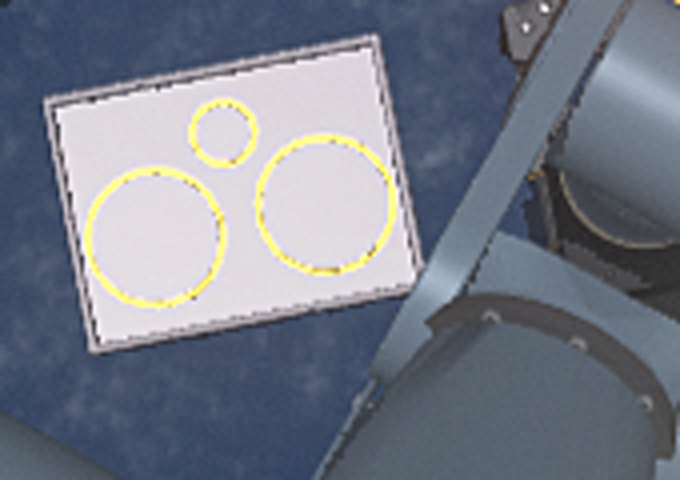

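The orange bottle is held upright and all three rings are visible from above, so I can measure them precisely.

```bash
python3 - <<'E'
import cv2,numpy as np
from h import *
im=cv2.imread("pics/t13.png").astype(int)
m=((im[:,:,2]-im[:,:,0]>70)&(im[:,:,1]-im[:,:,0]>60)).astype(np.uint8)
m[:, 420:]=0
n,l,s,c=cv2.connectedComponentsWithStats(m)
for i in range(1,n):
    if s[i,4]<300: continue
    (x,y),ax,a=cv2.fitEllipse(cv2.findNonZero((l==i).astype(np.uint8)))
    u=(250+(x+.5)/4-.5,150+(y+.5)/4-.5); print(s[i],u,ax,atz("top",u,.0045))
E
```

```text
[ 189   99   69   69 1127] (305.3672790527344, 182.8346061706543) (62.530555725097656, 62.782352447509766) [ 0.66227876 -0.00155694]
[ 255  135  141  140 2539] (330.9181900024414, 200.72320938110352) (134.4532012939453, 135.0860137939453) [ 0.6235766  -0.05927018]
[  84  168  141  140 2480] (288.328426361084, 208.96470260620117) (134.09877014160156, 135.2738800048828) [0.60304794 0.03471757]
```

>>> drive_tool --plan '[[[0.3,0.96,0,0,0,0],[0.3,0.96,0,0,0,0],[0.3,0.96,0,0,0,0],[0.3,0.96,0,0,0,0],[0.3,0.96,0,0,0,0],[0.29,0.96,0,0,0,0],[0.29,0.96,0,0,0,0],[0.29,0.96,0,0,0,0]]]'

```text
time: 32.8
position: [0.6621, -0.0012, 0.2985]
tool_rot: [0.63, 0.777, -0.001, -0.001]
ft_force: [-0.2, -0.3, -0.2]
grip_width: 0.0269
```

>>> drive_tool --plan '[[[0,0,0,0,0,0],[0,0,-0.8,0,0,0],[0,0,-1,0,0,0],[0,0,-1,0,0,0],[0,0,-0.6,0,0,0],[0,0,-0.2,0,0,0],[0,0,-0.1,0,0,0],[0,0,0,0,0,0]]]'

```text
time: 33.8
position: [0.6626, -0.0021, 0.2084]
tool_rot: [0.63, 0.777, 0.0, 0.001]
ft_force: [-0.2, 0.2, 0.2]
grip_width: 0.0269
```

```bash
python3 - <<'E'
from h import *
j=crop("side","pics/s14.png",320,170,120,110,5); o=robot.get_obs();print(o["position"],o["grip_width"],o["ft_force"])
E
```

```text
[ 0.66262539 -0.00204097  0.2085649 ] 0.026622472016208588 [-0.53950833 -0.09398917 -0.86030877]
```

View pics/s14.png

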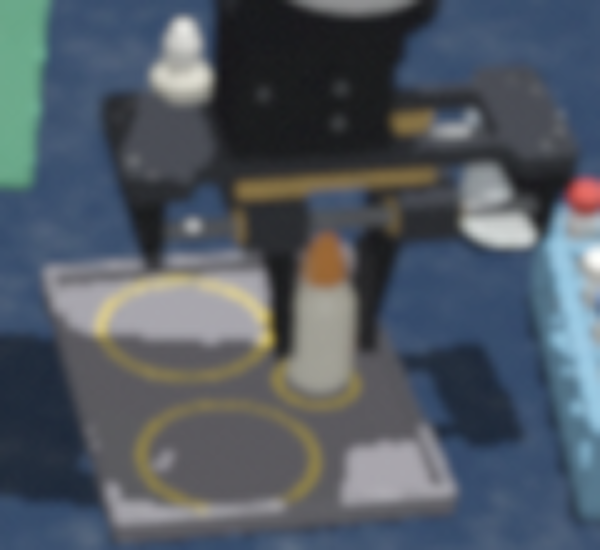

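>>> drive_tool --plan '[[[0,0,-0.1,0,0,0],[0,0,-0.07,0,0,0],[0,0,-0.02,0,0,0],[0,0,0,0,0,0]]]'

```text
time: 34.35
position: [0.6624, -0.0019, 0.2042]
tool_rot: [0.63, 0.777, 0.0, 0.0]
ft_force: [-1.6, 0.3, 5.2]
grip_width: 0.0268
```

>>> drive_tool --plan '[[[0,0,0,0,0,0],[0,0,0,0,0,0],[0,0,0,0,0,0],[0,0,0,0,0,0],[0,0,0,0,0,0],[0,0,0,0,0,0]]]' --grip 0

```text
time: 35.1
position: [0.6623, -0.002, 0.203]
tool_rot: [0.63, 0.777, -0.0, -0.0]
ft_force: [0.0, 0.2, 0.6]
grip_width: 0.0786
```

>>> drive_tool --plan '[[[0,0,0.5,0,0,0],[0,0,1,0,0,0],[0,0,1,0,0,0],[0,0,1,0,0,0],[0,0,1,0,0,0],[0,0,1,0,0,0],[0,0,1,0,0,0],[0,0,0.5,0,0,0]]]'

```text
time: 36.1
position: [0.6625, -0.002, 0.3805]
tool_rot: [0.63, 0.777, 0.001, 0.002]
ft_force: [-0.6, 0.8, -0.2]
grip_width: 0.0869
```

```bash
python3 - <<'E'
from h import *
j=crop("side","pics/s15.png",250,130,180,150,4); o=robot.get_obs();print(o["position"],o["grip_width"],o["ft_force"])
E
```

```text
[ 0.66272454 -0.00198555  0.38157404] 0.08708430232618834 [0.52241493 0.72807203 0.92500857]
```

View pics/s15.png

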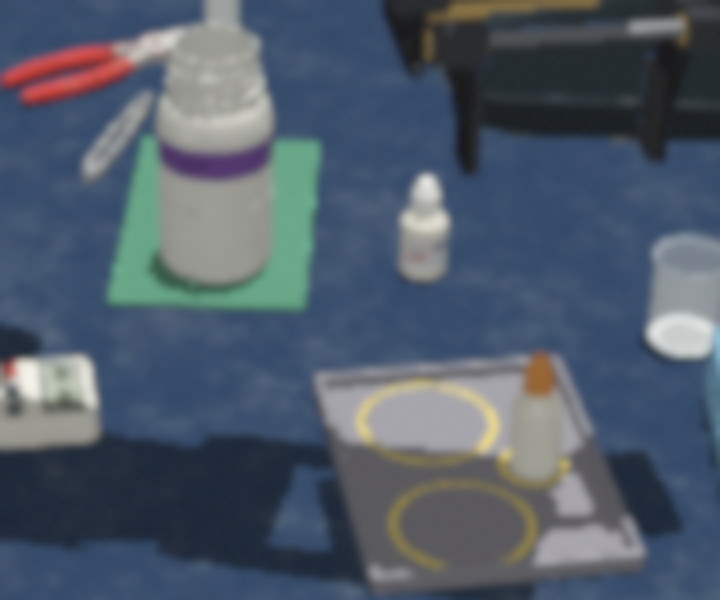

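The orange bottle is in the small ring. I'm going back to the sample bottle, which still stands at (0.465, 0.206).

>>> drive_tool --plan '[[[-0.88,0.92,0,0,0,0],[-0.88,0.92,0,0,0,0],[-0.88,0.92,0,0,0,0],[-0.88,0.92,0,0,0,0],[-0.88,0.92,0,0,0,0],[-0.88,0.92,0,0,0,0],[-0.88,0.93,0,0,0,0],[-0.87,0.93,0,0,0,0]]]'

```text
time: 37.15
position: [0.4855, 0.1831, 0.3775]
tool_rot: [0.63, 0.777, -0.0, -0.0]
ft_force: [0.2, -0.5, 0.1]
grip_width: 0.087
```

>>> drive_tool --plan '[[[-0.87,0.93,0,0,0,0],[0,0,0,0,0,0],[0,0,-0.6,0,0,0],[0,0,-1,0,0,0],[0,0,-1,0,0,0],[0,0,-0.44,0,0,0],[0,0,0,0,0,0]]]'

```text
time: 38.02
position: [0.4652, 0.2053, 0.3013]
tool_rot: [0.63, 0.776, -0.001, -0.0]
ft_force: [-0.2, -0.3, 0.5]
grip_width: 0.0869
```

>>> drive_tool --plan '[[[0,0,0,0,0,0],[0,0,0,0,0,0],[0,0,0,0,0,0],[0,0,0,0,0,0],[0,0,0,0,0,0],[0,0,0,0,0,0],[0,0,0,0,0,0]]]' --grip 1 --force 12

```text
time: 38.9
position: [0.465, 0.2058, 0.3023]
tool_rot: [0.63, 0.777, 0.0, 0.0]
ft_force: [0.7, 0.4, 3.9]
grip_width: 0.0557
```

>>> drive_tool --plan '[[[0,0,0.5,0,0,0],[0,0,1,0,0,0],[0,0,1,0,0,0],[0,0,1,0,0,0],[0,0,0.5,0,0,0],[0,0,0,0,0,0]]]'

```text
time: 39.65
position: [0.4647, 0.2058, 0.4027]
tool_rot: [0.63, 0.777, 0.001, 0.0]
ft_force: [-0.4, -0.3, -1.5]
grip_width: 0.0559
```

```bash
python3 - <<'E'
from h import *
j=crop("side","pics/s16.png",240,70,160,150,4);crop("top","pics/t16.png",250,150,170,120,4); o=robot.get_obs();print(o["position"],o["grip_width"],o["ft_force"])
E
```

```text
[0.46436305 0.20567066 0.40132903] 0.055209386588518164 [ 0.21546921 -0.27671974 -0.48689956]
```

View pics/s16.png

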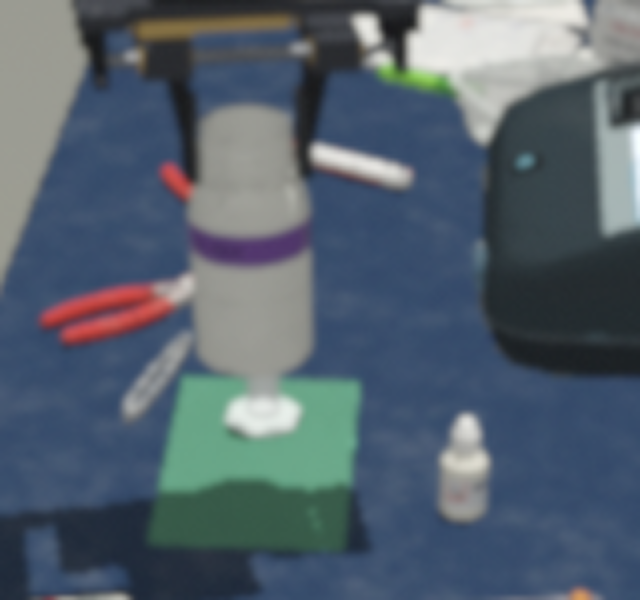

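View pics/t16.png

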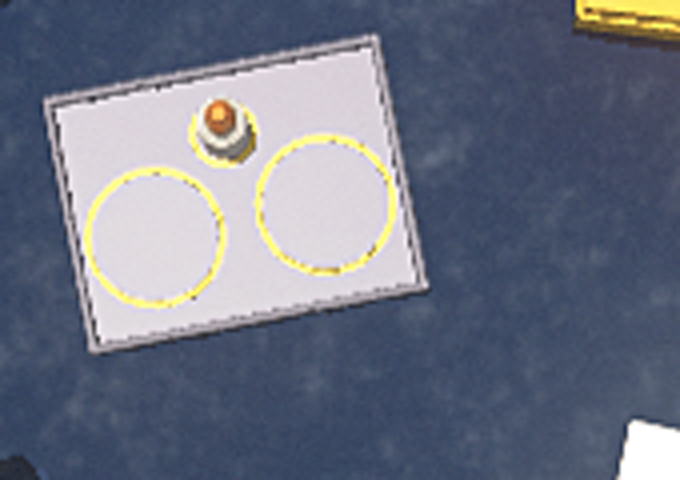

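>>> drive_tool --plan '[[[0.58,-0.96,0,0,0,0],[0.58,-0.96,0,0,0,0],[0.58,-0.96,0,0,0,0],[0.58,-0.96,0,0,0,0],[0.58,-0.96,0,0,0,0],[0.58,-0.96,0,0,0,0],[0.58,-0.96,0,0,0,0],[0.58,-0.96,0,0,0,0]]]'

```text
time: 40.75
position: [0.5809, 0.0129, 0.4003]
tool_rot: [0.63, 0.777, -0.001, -0.001]
ft_force: [0.1, -0.5, -1.4]
grip_width: 0.056
```

>>> drive_tool --plan '[[[0.58,-0.97,0,0,0,0],[0.57,-0.97,0,0,0,0],[0.57,-0.97,0,0,0,0],[0,0,0,0,0,0],[0,0,-0.8,0,0,0],[0,0,-1,0,0,0],[0,0,-1,0,0,0],[0,0,-0.6,0,0,0]]]'

```text
time: 41.75
position: [0.6229, -0.058, 0.3152]
tool_rot: [0.63, 0.777, -0.001, -0.002]
ft_force: [-0.4, 0.3, -0.6]
grip_width: 0.0564
```

>>> drive_tool --plan '[[[0,0,-0.2,0,0,0],[0,0,-0.1,0,0,0],[0,0,0,0,0,0],[0,0,0,0,0,0]]]'

```text
time: 42.25
position: [0.624, -0.059, 0.3103]
tool_rot: [0.63, 0.777, 0.0, 0.001]
ft_force: [-0.6, -0.2, -0.2]
grip_width: 0.0559
```

```bash
python3 - <<'E'
from h import *
j=crop("side","pics/s17.png",310,150,120,140,4); o=robot.get_obs();print(o["position"],o["grip_width"],o["ft_force"])
E
```

```text
[ 0.62396641 -0.05904702  0.31021442] 0.05587251430904286 [-0.49323771  0.33139443 -0.27905207]
```

View pics/s17.png

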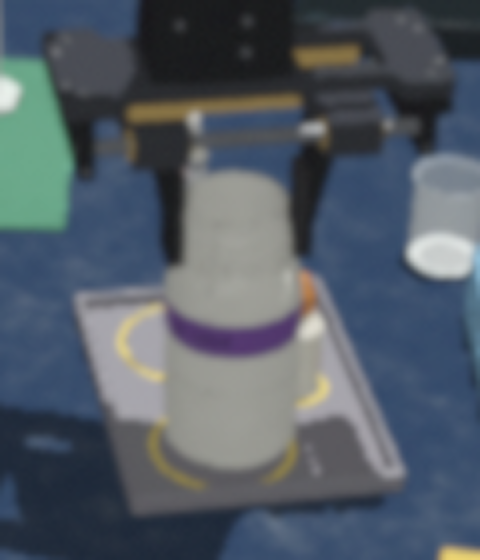

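```bash
python3 - <<'E'
from h import *
C=lambda p:((p-[310,150])+.5)*4-.5
for z in (.004,.0107): print(z,C(proj("side",(.6236,-.0593,z))),C(proj("side",(.6286,-.0593,z))))
im=cv2.imread("pics/s17.png").astype(int)
for r in (400,415,430,445): 
    row=im[r]; print(r,''.join('#' if v.min()>110 and v.max()-v.min()<25 else '.' for v in row[140:320]))
E
```

```text
0.004 [221.47064537 447.57031334] [230.85091799 448.00196601]
0.0107 [222.07609625 437.57502113] [231.48365197 438.00609602]
400 ############################################################################################################################################################........................
415 ####################################################################################################################################################################################
430 ........................#####################################################################################################################################.......................
445 ..............................#####################################################################################################################.................................
```

```bash
python3 - <<'E'
from h import *
C=lambda p,o:((p-o)+.5)*4-.5
for z in (.004,.0107,.06,.1,.13,.159): print(z,C(proj("side",(.624,-.059,z)),[310,150]))
im=cv2.imread("pics/s17.png").astype(int)
g=cv2.GaussianBlur(cv2.imread("pics/s17.png",0),(0,0),2).astype(float)
for r in (205,230,290,335,380,410):
    d=np.diff(g[r]); a=d[140:230]; b=d[240:330]
    print(r,"L",140+np.argmax(abs(a)),"R",240+np.argmax(abs(b)))
E
```

```text
0.004 [222.2248647  447.26302679]
0.0107 [222.8323949  437.26857313]
0.06 [227.41328044 361.90861935]
0.1 [231.27923054 298.31003798]
0.13 [234.27118179 249.08957477]
0.159 [237.2422027 200.2134357]
205 L 182 R 288
230 L 181 R 290
290 L 164 R 326
335 L 169 R 295
380 L 161 R 315
410 L 160 R 295
```

>>> drive_tool --plan '[[[0,0,-0.12,0,0,0],[0,0,-0.1,0,0,0],[0,0,-0.05,0,0,0],[0,0,0,0,0,0]]]'

```text
time: 42.8
position: [0.6239, -0.0591, 0.3033]
tool_rot: [0.63, 0.777, -0.0, 0.0]
ft_force: [-1.1, -0.3, 3.6]
grip_width: 0.056
```

>>> drive_tool --plan '[[[0,0,0,0,0,0],[0,0,0,0,0,0],[0,0,0,0,0,0],[0,0,0,0,0,0],[0,0,0,0,0,0]]]' --grip 0

```text
time: 43.42
position: [0.6238, -0.059, 0.3026]
tool_rot: [0.63, 0.777, -0.0, -0.0]
ft_force: [-0.5, 0.0, -0.8]
grip_width: 0.086
```

>>> drive_tool --plan '[[[0,0,0.5,0,0,0],[0,0,1,0,0,0],[0,0,1,0,0,0],[0,0,0.5,0,0,0]]]'

```text
time: 43.92
position: [0.6241, -0.059, 0.3801]
tool_rot: [0.63, 0.777, 0.001, 0.002]
ft_force: [-0.2, 0.4, -0.2]
grip_width: 0.087
```

>>> drive_tool --plan '[[[-0.6,0.99,0,0,0,0],[-0.6,0.99,0,0,0,0],[-0.6,0.99,0,0,0,0],[-0.6,0.99,0,0,0,0],[-0.6,0.99,0,0,0,0],[-0.6,0.99,0,0,0,0],[-0.6,0.99,0,0,0,0],[-0.6,0.99,0,0,0,0]]]'

```text
time: 44.92
position: [0.5031, 0.1398, 0.3779]
tool_rot: [0.63, 0.777, -0.0, -0.0]
ft_force: [0.3, -0.8, -0.0]
grip_width: 0.0872
```

```bash
python3 - <<'E'
from h import *
j=crop("side","pics/s18.png",310,150,120,140,4);crop("top","pics/t18.png",250,150,170,120,4); o=robot.get_obs();print(o["position"],o["grip_width"],o["ft_force"])
E
```

```text
[0.50187985 0.14084492 0.37774851] 0.08697423585268975 [-0.92776461  0.46218649 -0.43981497]
```

View pics/s18.png

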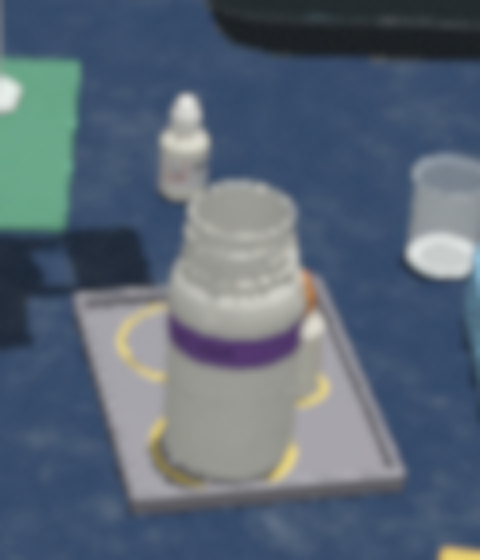

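View pics/t18.png

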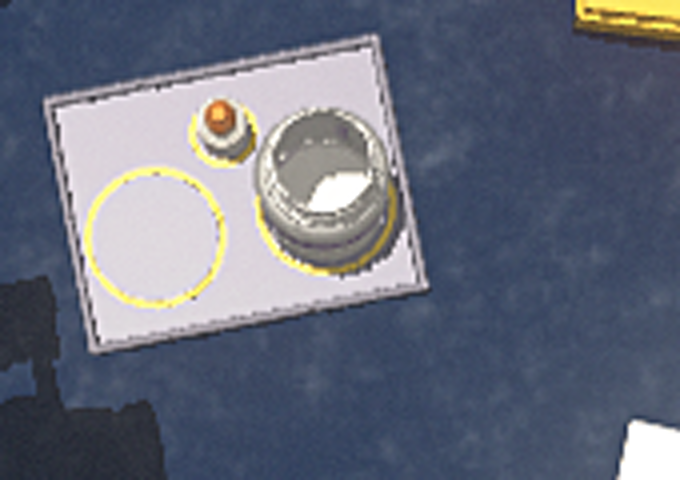

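```bash
python3 - <<'E'
from h import *
b={"side":(cv2.imread("pics/s18.png"),310,150,4),"top":(cv2.imread("pics/t18.png"),250,150,4)}
out=[]
for n,(im,x0,y0,s) in b.items():
    im=cv2.resize(im,None,fx=2,fy=2)
    for z,r,c in((.152,.029,(0,0,255)),(.004,.035,(0,255,0)),(.099,.035,(255,0,0)),(.004,.039,(255,0,255))):
        p=np.array([(proj(n,(.6236+r*np.cos(a),-.0593+r*np.sin(a),z))-[x0,y0]+.5)*s*2 for a in np.linspace(0,6.3,80)])
        cv2.polylines(im,[np.int32(p)],True,c,1)
    out.append(im)
cv2.imwrite("pics/o7.png",np.hstack([out[0][320:1020,240:640],out[1][160:860,460:860][:600] if 0 else cv2.copyMakeBorder(out[1][160:600,460:860],0,260,0,0,cv2.BORDER_CONSTANT)])[:600])
E
```

```text
(no output)
```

View pics/o7.png

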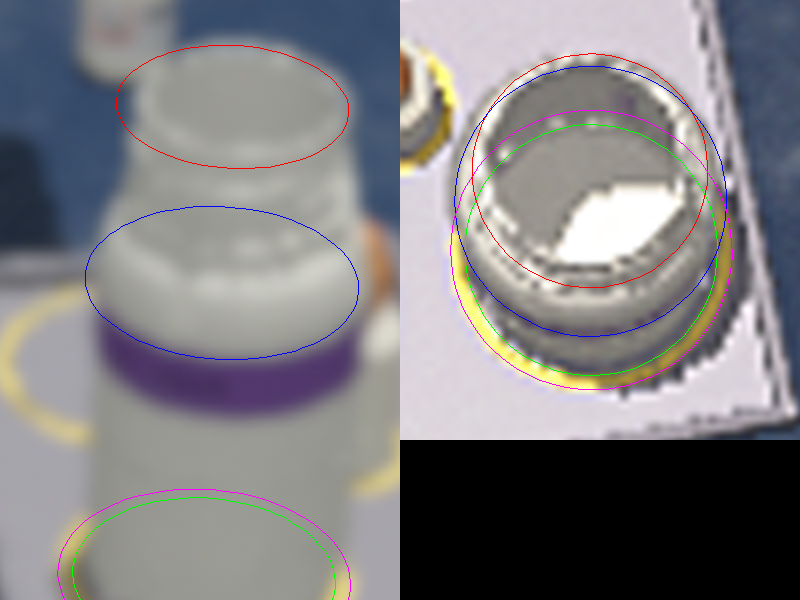

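>>> drive_tool --plan '[[[-0.23,0.95,0,0,0,0],[-0.23,0.95,0,0,0,0],[-0.23,0.95,0,0,0,0],[-0.23,0.95,0,0,0,0],[-0.23,0.95,0,0,0,0],[-0.23,0.95,0,0,0,0],[-0.23,0.95,0,0,0,0],[0,0,0,0,0,0]]]'

```text
time: 46.02
position: [0.4637, 0.306, 0.3778]
tool_rot: [0.629, 0.777, 0.0, 0.0]
ft_force: [0.1, -0.9, -0.3]
grip_width: 0.0871
```

```bash
python3 - <<'E'
from h import *
j=crop("side","pics/s19.png",240,60,150,150,4); o=robot.get_obs();print(o["position"],o["grip_width"],o["ft_force"])
E
```

```text
[0.46387642 0.3052138  0.37774612] 0.08725901845963298 [0.17994376 0.52870256 0.39275066]
```

View pics/s19.png

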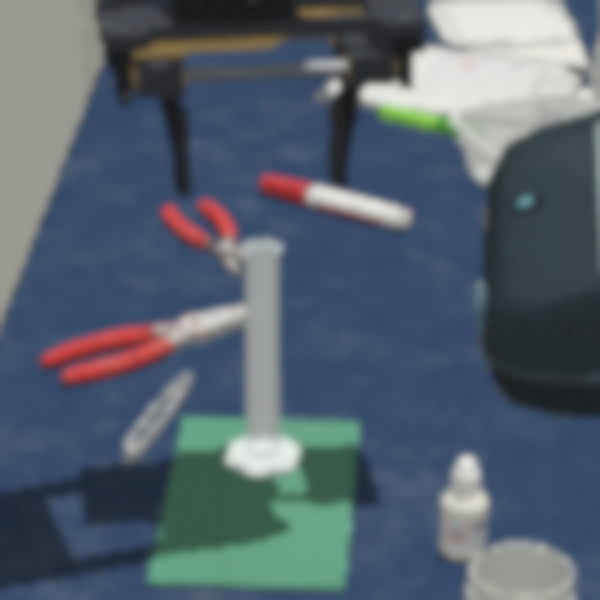

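>>> drive_tool --plan '[[[0,0,-0.7,0,0,0],[0,0.02,-1,0,0,0],[0,0,-1,0,0,0],[0,0,-0.95,0,0,0],[0,0,0,0,0,0]]]'

```text
time: 46.7
position: [0.4636, 0.3044, 0.285]
tool_rot: [0.63, 0.776, -0.002, -0.001]
ft_force: [-0.3, 0.5, 0.3]
grip_width: 0.0873
```

>>> drive_tool --plan '[[[0,0,0,0,0,0],[0,0,0,0,0,0],[0,0,0,0,0,0],[0,0,0,0,0,0],[0,0,0,0,0,0],[0,0,0,0,0,0],[0,0,0,0,0,0],[0,0,0,0,0,0]]]' --grip 1 --force 12

```text
time: 47.7
position: [0.4635, 0.3058, 0.2864]
tool_rot: [0.63, 0.777, -0.0, 0.0]
ft_force: [0.8, -0.8, -0.7]
grip_width: 0.0239
```

>>> drive_tool --plan '[[[0,0,0,0,0,0],[0,0,0,0,0,0],[0,0,0.5,0,0,0],[0,0,1,0,0,0],[0,0,1,0,0,0],[0,0,1,0,0,0],[0,0,0.5,0,0,0],[0,0,0,0,0,0]]]'

```text
time: 48.7
position: [0.4636, 0.3058, 0.3876]
tool_rot: [0.63, 0.777, 0.001, 0.001]
ft_force: [0.8, -0.6, -0.3]
grip_width: 0.0238
```

```bash
python3 - <<'E'
from h import *
j=crop("side","pics/s20.png",240,40,150,150,4); o=robot.get_obs();print(o["position"],o["grip_width"],o["ft_force"])
E
```

```text
[0.46332997 0.30568006 0.3865817 ] 0.02389119907725382 [-0.40904564 -0.01381136 -1.00891943]
```

View pics/s20.png

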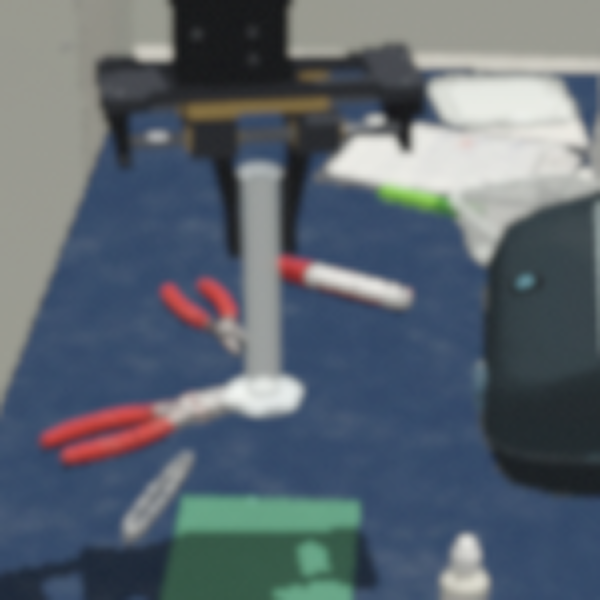

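>>> drive_tool --plan '[[[0.51,-0.99,0,0,0,0],[0.51,-0.99,0,0,0,0],[0.51,-0.99,0,0,0,0],[0.51,-0.99,0,0,0,0],[0.51,-0.99,0,0,0,0],[0.51,-0.99,0,0,0,0],[0.51,-0.99,0,0,0,0],[0.51,-0.98,0,0,0,0]]]'

```text
time: 49.75
position: [0.5656, 0.1071, 0.3849]
tool_rot: [0.63, 0.777, -0.001, -0.001]
ft_force: [0.4, -0.2, -0.4]
grip_width: 0.0237
```

>>> drive_tool --plan '[[[0.5,-0.98,0,0,0,0],[0.5,-0.98,0,0,0,0],[0.5,-0.98,0,0,0,0],[0,0,0,0,0,0],[0,0,-0.8,0,0,0],[0,0,-1,0,0,0],[0,0,-1,0,0,0],[0,0,-0.6,0,0,0]]]'

```text
time: 50.75
position: [0.6019, 0.0355, 0.2995]
tool_rot: [0.63, 0.777, -0.001, -0.002]
ft_force: [0.2, -0.2, 0.0]
grip_width: 0.0241
```

>>> drive_tool --plan '[[[0,0,-0.2,0,0,0],[0,0,-0.1,0,0,0],[0,0,0,0,0,0],[0,0,0,0,0,0]]]'

```text
time: 51.25
position: [0.6033, 0.0345, 0.2948]
tool_rot: [0.63, 0.777, 0.0, 0.001]
ft_force: [0.2, -0.8, -0.3]
grip_width: 0.0239
```

Now 7.5 mm remains to contact.

>>> drive_tool --plan '[[[0,0,-0.15,0,0,0],[0,0,-0.1,0,0,0],[0,0,-0.05,0,0,0],[0,0,-0.02,0,0,0],[0,0,0,0,0,0]]]'

```text
time: 51.88
position: [0.6034, 0.0345, 0.2873]
tool_rot: [0.63, 0.777, 0.0, 0.001]
ft_force: [-1.0, 0.4, 8.0]
grip_width: 0.024
```

```bash
python3 - <<'E'
from h import *
j=crop("side","pics/s21.png",310,120,130,150,4); o=robot.get_obs();print(o["position"],o["grip_width"],o["ft_force"])
E
```

```text
[0.60338996 0.03452664 0.28733631] 0.023578500349264623 [-1.44966474  0.61264011  5.93870518]
```

View pics/s21.png

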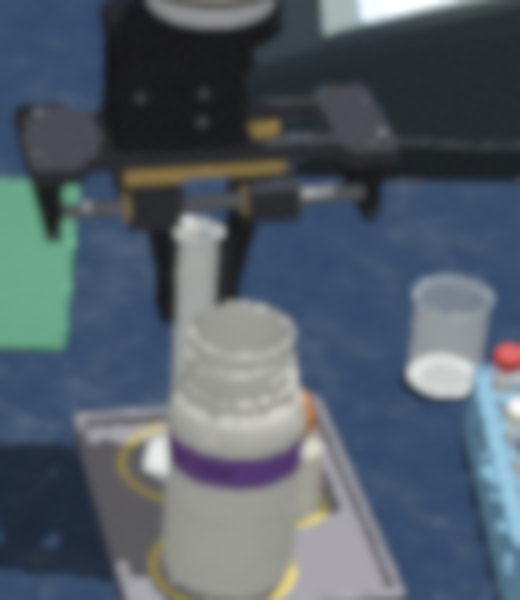

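Contact, about 6–8 N. I'm releasing, then rising straight up.

>>> drive_tool --plan '[[[0,0,0.02,0,0,0],[0,0,0,0,0,0],[0,0,0,0,0,0],[0,0,0,0,0,0],[0,0,0,0,0,0],[0,0,0,0,0,0]]]' --grip 0

```text
time: 52.68
position: [0.6031, 0.0345, 0.2865]
tool_rot: [0.63, 0.777, -0.0, -0.0]
ft_force: [-0.2, 0.5, 1.0]
grip_width: 0.076
```

>>> drive_tool --plan '[[[0,0,0.5,0,0,0],[0,0,1,0,0,0],[0,0,1,0,0,0],[0,0,1,0,0,0],[0,0,0.5,0,0,0],[-0.5,0.9,0,0,0,0],[-0.5,0.9,0,0,0,0],[-0.5,0.9,0,0,0,0]]]'

```text
time: 53.68
position: [0.5636, 0.1042, 0.3853]
tool_rot: [0.63, 0.777, -0.001, -0.002]
ft_force: [-0.2, 0.2, -0.4]
grip_width: 0.0868
```

>>> drive_tool --plan '[[[-0.5,0.9,0,0,0,0],[-0.5,0.9,0,0,0,0],[-0.5,0.9,0,0,0,0],[-0.5,0.9,0,0,0,0],[-0.5,0.9,0,0,0,0],[-0.5,0.9,0,0,0,0],[0,0,0,0,0,0]]]'

```text
time: 54.55
position: [0.4879, 0.2392, 0.3854]
tool_rot: [0.628, 0.778, -0.001, -0.001]
ft_force: [-0.6, -0.2, -0.2]
grip_width: 0.0871
```

```bash
python3 - <<'E'
from h import *
a=camera("side");b=camera("top")
cv2.imwrite("pics/fs.png",a[:,:,::-1]);cv2.imwrite("pics/ft.png",b[:,:,::-1])
crop("side","pics/s22.png",220,150,200,200,4,a[:,:]);crop("top","pics/t22.png",250,150,200,150,4,b); o=robot.get_obs();print(o["time"],o["position"],o["grip_width"],o["ft_force"])
E
```

```text
54.65 [0.48955578 0.23771326 0.38583307] 0.08683613600131596 [ 0.51834054 -0.29102083 -0.42485032]
```

View pics/s22.png

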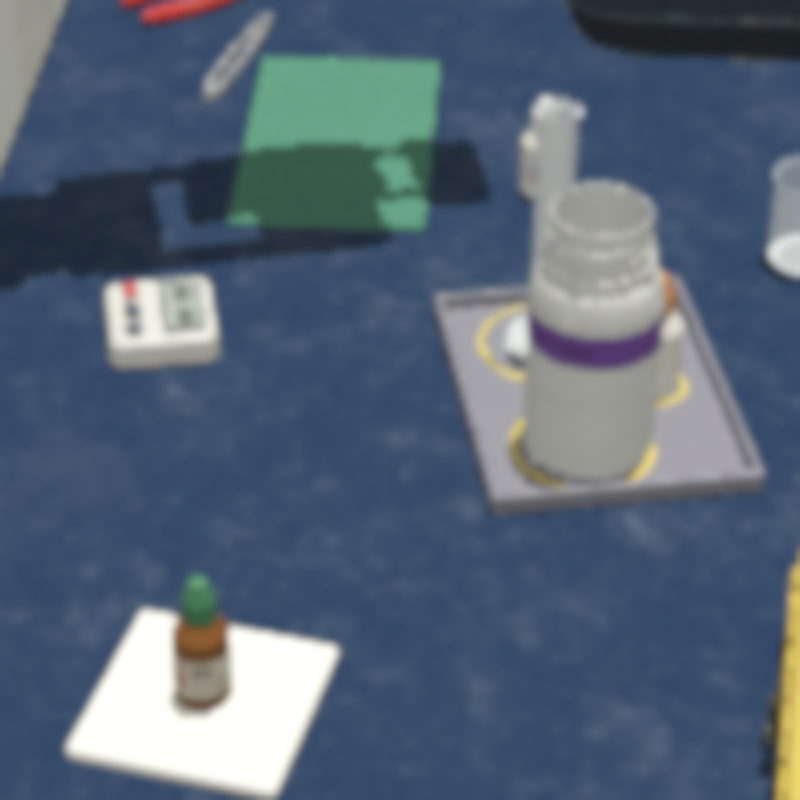

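View pics/t22.png

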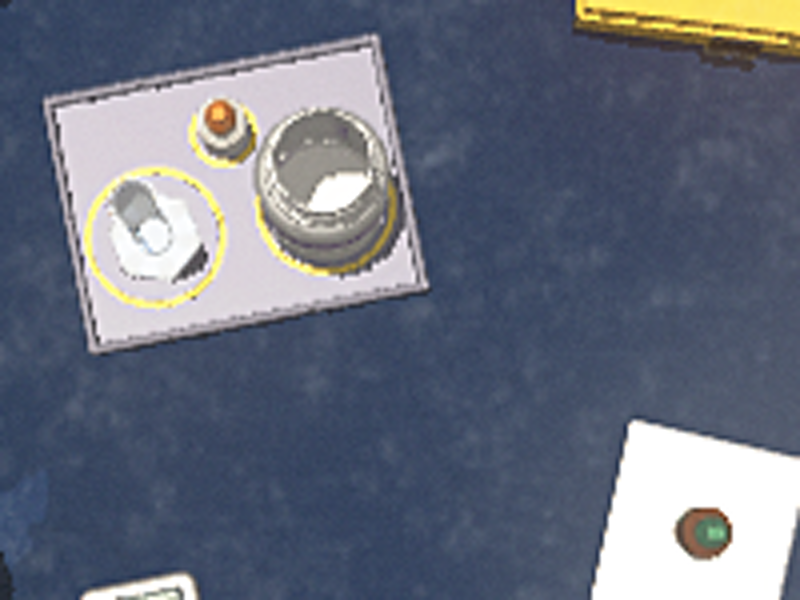

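The final pictures show everything in place:
- **Brown bottle:** on the tile, with its foot at side crop (200,699) against the tile centre at (204,697).
- **Orange bottle:** in the small ring.
- **Cylinder:** its foot is at top crop (157,240) against the ring centre at (155,238).
- **Sample bottle:** inside its ring.
- **Timer and white-capped bottle:** unmoved, and the arm is clear of everything.

```bash
python3 -c "
from rig import robot
print(robot.hand_in())"
```

```text
the job is handed in; nothing more can be done
None
```

I did the job in the order you asked and handed it in at about 55 s of the 141 s allowed. The cylinder and sample bottle went to the mat. The brown bottle then went to the middle of the nearer tile, and the orange-capped bottle into the small ring. Last, the sample bottle and the cylinder went back to their own large rings.

**Last checks:** the final pictures show everything upright and the gripper clear of all objects. The brown bottle and the cylinder are within about 2 mm of their centres, and I saw no sign that the timer or the white-capped bottle had moved. The highest wrist force I saw was about 8 N.

**Disagreement:** the two cameras differ on the sample bottle. The top view and the final side view put its foot about 1–2 mm off its ring's centre. An earlier side-view overlay put it about 3 mm off. I left it, because it stands inside the ring either way.

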